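# Take the draw plate off its barbed hooks and seat it in the draw-plate holder

## Task

The wire is annealed and ready to draw: take the steel draw plate down from its two barbed hooks and stand it fully home in the grooves of the green holder, either way round, then let go of it. Raise it, tilt it and ease it off over the barbs by feel without straining the hooks, set it down gently, and leave the other things on the bench where they are.

Things in the scene. Friction and masses are not known exactly. Their poses are not given: they have to be found in the camera images.
- plate: Draw plate: bright steel, 170 (y) x 62 (z) x 6 (x) mm, about 0.5 kg, with two rows of small wire holes. Hangs upright, its x axis along the hooks, away from the posts. Origin: centre of the lower edge, z up. Pinch it across the 6 mm from above, mid-length, in its upper half. Let go, it stays upright only in the grooves.
- plate_eyes (a point): On the plate, midway between its two hanging eyes, x = y = 0, z = 45.25 mm. The eyes go through in x, are 14 mm wide (y) and 13.5 mm high (z 38.5 to 52 mm, upper rims rounded), centred at y = +55 and -55 mm; 10 mm of steel stands above them.
- rack: Dark steel hook rack, bolted down. Origin: centre of the underside of its 130 (x) x 170 (y) x 10 mm foot; z up. Its two hooks point along its +x, roughly to the robot's right (-y). Two 14 mm square posts at y = +55 and -55 mm, front faces at x = -40, tops at z = 154 mm; between them only a low sheet up to z = 75 mm. More than 15 N on the rack strains the hooks.
- hook_seat (a point): On the rack at x = -24, y = 0, z = 150 mm: midway between the hooks on the axis of their straight part, 16 mm out from the posts. The plate hangs within 4 mm of it along x and 2 mm along y, the eyes' upper rims on the wires. Raised about 7.5 mm from there, the eyes' lower rims meet the wires from below.
- hook_bend (a point): On the rack at x = 6, y = 0, z = 150 mm: where 6 mm round wire hooks (at y = +55 and -55 mm) of middle reach end their level run and turn up at 60 degrees for 14 mm. True hooks: the pair is clamped up to 10 mm farther out or in, and bent up or down by up to 6 degrees, turned about the line through hook_seat along y: unmeasured, new each time, found by feel.
- hook_tip (a point): On the rack at x = 13, y = 0, z = 162.1 mm: where the tip centres of straight hooks of middle reach would be; the true tips are up to 10 mm farther out or in and 5 mm higher or lower. From each tip centre a 4 mm thick barb runs 8 mm back and down towards the posts (6.9 mm back, 4 mm down); it catches the eyes' upper rims.
- hook_root (a point): On the rack at x = -40, y = 0, z = 150 mm: here the wires leave the posts, through 13 mm collars up to 6 mm out. An upright plate cannot pass the barbs. With its top leaned towards the posts by 26 to 34 degrees from square to the wires (lower edge swung out along +x) the eyes pass the barbs, moving up and out along the upturn, with about 0.5 mm to spare.
- holder: Green cast holder, bolted down. Origin: centre of the underside of its 80 (x) x 216 (y) x 18 mm foot; z up. At each end in y a post with an upright groove for one end of the plate: 10 mm wide in x, the groove ends 176 mm apart in y, walls starting 74 mm from the centre. Groove floor z = 30, walls up to z = 70 mm, then flared lead-ins up to z = 77 mm. Open in between.
- holder_sill (a point): Centre of the holder at the level of the groove floors (z = 30 mm): the origin of the seated plate belongs here, its length along the holder's y.
- wax: Yellow block of drawing wax, 40 x 34 x 18 mm, loose on the foot of the rack. Bystander.
- tongs: Dark draw tongs, about 240 mm long, lying on the far side of the bench. Bystander.
- jar: White jar with black lid, 52 mm across, 60 mm high, between rack and holder. Bystander.
- mandrel: Steel ring mandrel standing on a 72 mm round foot, 203 mm high. Bystander.
- burs: Wooden block of burs, 50 x 75 mm, about 65 mm high. Bystander.
- cup: Lime green cup of hand tools, 80 mm across, about 190 mm high. Bystander.
- dish: Glass dish, 84 mm across, 22 mm high. Bystander.
- hammer: Hammer, 220 mm long, lying near the robot. Bystander.
Things that resemble listed ones, but are neither listed nor needed, are in the scene too. There is more than one size of the plate; the job needs the middle-sized.

How it is judged:
On the way:
1. the draw plate is off both hooks and held clear of the rack (z of plate in the frame of rack above 0.08 m and contact force between plate and rack below 0.1 N and distance between plate and hook_seat above 0.12 m), for 0.2 s.
At the end, for the whole second after the job is handed in: The draw plate stands released and at rest in both grooves of the holder: its origin within 8 mm of the sill point in plan and no more than 3 mm above it, upright within 0.15 rad, in line with the holder within 0.1 rad (horizontal distance between plate and holder_sill below 0.008 m and z of plate in the frame of holder_sill between -0.004 and 0.003 m and angle between plate's own z axis and vertical below 0.15 rad and angle between the y axis of plate and the y axis of holder, either way round below 0.1 rad and linear speed of plate below 0.02 m/s and contact force between the fingers and plate below 0.1 N); the robot touches nothing.
It fails at once if the rack and its hooks are strained by more than 15 N from anything (contact force between anything else and rack above 15 N).
It fails at once if the draw plate is rammed into the holder with more than 35 N (contact force between plate and holder above 35 N).
It fails at once if a bystander is moved by more than 15 mm (distance of any of wax, tongs, jar, mandrel, burs, cup, dish, hammer from where it was at the start of the episode above 0.015 m).
It also fails if it takes over 72 s, if anything falls off the work surface, if the arm or the gripper's body presses on something with over 40 N, if the wrist force passes 120 N, or if a joint passes its speed limit or range.

## Robot

A 6-joint arm with a two-finger parallel gripper is mounted at the origin on the work surface. World frame = base frame: x ahead of the robot, y to its left, z up, the work surface at z = 0. Lengths are in m, angles in rad, forces in N, time in s.
With the tool pointing down it reaches from about 0.3 to 0.775 m from the base axis. Payload 14.6 kg.
Tool frame: the origin (TCP) lies midway between the tips of the shut fingers; the grasp point (between the pads) lies 19 mm behind it; z points along the fingers, y is the line along which they close (so a half turn about z gives the same grasp; the last joint's range is limited). The gripper opens to 94 mm and grips with 3 to 60 N. Pads are 16 mm wide; open, the fingers measure 119 mm over their backs; the gripper's body (75 mm by 177 mm) begins 78 mm behind the grasp point.
Start: joints at [-1.175, 0.3, 1.521, -0, 1.321, -0.067], TCP at [0.246, -0.492, 0.184] pointing down, gripper open.
Joint ranges: [-3.03, 3.03], [-0.79, 2.21], [0.23, 2.52], [-1.04, 4.18], [0, 3.07], [-2.55, 2.55]. Speed limits (rad/s): [2.22, 2.22, 2.57, 3.14, 3.14, 3.14].

## Interface

Orientations are given as [roll, pitch, yaw] about the fixed x, y, z axes, in that order (R = Rz(yaw) Ry(pitch) Rx(roll)).
In Python, from station import telemetry, optics, ctrl gives the robot as it stands.
- The arm moves only by the tool carry_out, never from a script. Its argument "plan" is a list that holds one entry, the list of rows, each a list of 7 numbers: the shift along the tool's x, y, z in mm, then the turn, a rotation vector about the tool's x, y, z in rad, then the finger opening in mm, from 0 to 94. A call has 1 to 20 rows; each row shifts and turns the commanded pose from where the row before left it, along the tool's axes as they then stand; what a row does not reach is not made up. A row lasts 1/12 s, in which the tool goes at most 41.7 mm and 7.16 degrees, less where a joint would pass 70% of its speed; a pose out of reach is approached as far as the arm can. A call with a gripper value outside its range is refused whole. The fingers move at their own pace and stop on an object; "squeeze" is the grip in N (left out, the last holds). Time passes only in rows, so rows that do not move let the fingers close. It gives the time, the measured TCP pose, the force, the opening and the grip force at its end, in the units of the state.
- telemetry.get_obs(): the state, without advancing time (a new reading comes with each control period).
- optics.camera(name): name is "scene" or "top" or "wrist"; returns a dict with "pixels" (400x640x3 uint8, red, green, blue), "intrinsics" (3x3 intrinsics, pixels), "origin" and "rotation" of the camera in the world. Camera axes: x right, y down, z forward; pixel columns grow to the right and rows downward; lengths in m; the calibration is good to about 2 mm. The wrist camera is an equidistant fisheye: a pixel r from the principal point sees the ray r / f radians off the axis. A picture is of the moment at which its call begins. There is no depth.
- ctrl.hand_in(): hands the job in; it is judged then, once.
The state is a dict: "time_s": time; "qpos": joint angles; "joint_vel": joint speeds; "tau": joint torques, N m; "ee_pos": TCP position; "eef_rot": TCP orientation; "force": force on the tool from outside, world axes, zero at the start; "moment": the same for the moment, N m; "grip_width": finger opening in m; "grip_force": force on a finger pad.
Only numpy, scipy, OpenCV 4.12 (cv2) and the standard library are available. Lean on these libraries where they do the work, as an engineer would, in place of code of your own. Each camera call takes 0.05 s, during which the arm holds its last target. There are 200 camera calls.

## Working session

There is one attempt and no reset: what is moved stays moved. The work goes in short steps, Python scripts to look and compute and a tool call to move; the robot and the scene stay as the last step left them, time stands still between calls to the robot, and variables do not carry over. Pictures are saved under pics/ and viewed, at most 10 in all, crops included, and the job is handed in when it is done.

Besides the shell and the picture viewer there is one more tool, called after "Emit:" in YAML: its name, and indented under it one key for each argument. carry_out: Moves the arm, as the interface text tells. Its arguments: {"type":"object","properties":{"plan":{"type":"array","items":{"type":"array","items":{"type":"array","items":{"type":"number"}}}},"squeeze":{"type":"number"}},"required":["plan"]}

```bash
mkdir -p pics; ls
python3 - <<'E'
from station import telemetry, optics, ctrl
import cv2,numpy as np,pickle
o=telemetry.get_obs(); print({k:np.round(v,3).tolist() for k,v in o.items()})
d={}
for n in ["scene","top"]:
    c=optics.camera(n); d[n]=c
    cv2.imwrite(f"pics/{n}0.png",c["pixels"][:,:,::-1])
    print(n,c["intrinsics"],c["origin"],c["rotation"])
pickle.dump(d,open("cams.pkl","wb"))
E
```

```text
pics
{'time_s': 0.0, 'qpos': [-1.175, 0.3, 1.522, 0.0, 1.321, -0.067], 'joint_vel': [0.001, 0.001, -0.001, -0.0, -0.001, 0.0], 'tau': [-0.0, -53.18, -35.274, 0.071, 0.024, -0.0], 'ee_pos': [0.245, -0.492, 0.184], 'eef_rot': [-3.14, -0.0, 0.463], 'force': [0.52, 0.451, -0.618], 'moment': [0.037, -0.01, 0.024], 'grip_force': 0.0, 'grip_width': 0.094}
scene [[375.519677     0.         318.24749875]
 [  0.         375.519677   198.60936847]
 [  0.           0.           1.        ]] [0.94736776 0.42282507 0.98228352] [-2.5397125  -0.00958529  2.36875358]
top [[375.92779912   0.         319.91908886]
 [  0.         375.92779912 197.54080497]
 [  0.           0.           1.        ]] [0.40341461 0.00527408 1.18500414] [-3.00889373  0.00606708 -1.56910594]
```

View pics/scene0.png

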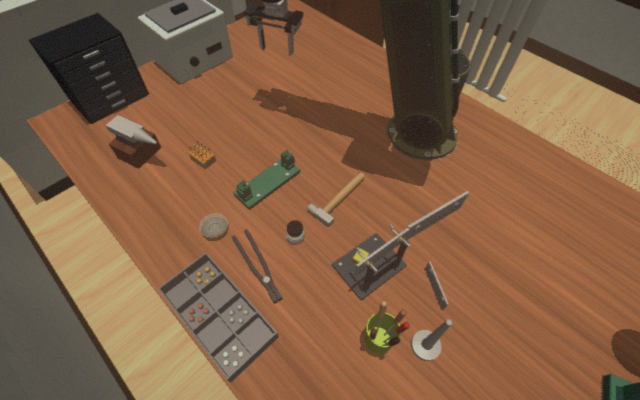

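View pics/top0.png

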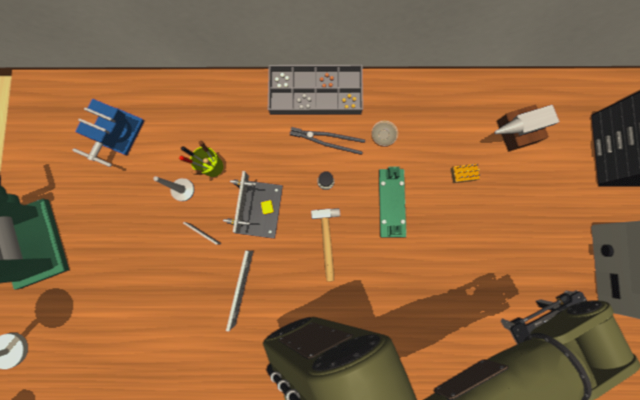

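Run:
```python
import cv2,numpy as np
s=cv2.imread("pics/scene0.png");t=cv2.imread("pics/top0.png")
a=cv2.resize(s[190:310,320:480],(800,600),interpolation=cv2.INTER_CUBIC)
b=cv2.resize(t[150:270,180:340],(800,600),interpolation=cv2.INTER_CUBIC)
cv2.imwrite("pics/ca.png",a);cv2.imwrite("pics/cb.png",b)
```

```text
(no output)
```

View pics/ca.png

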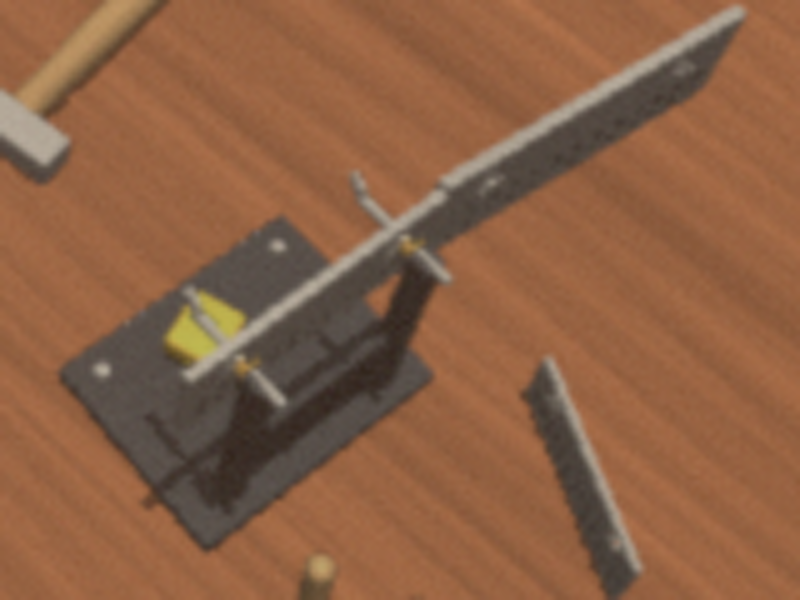

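View pics/cb.png

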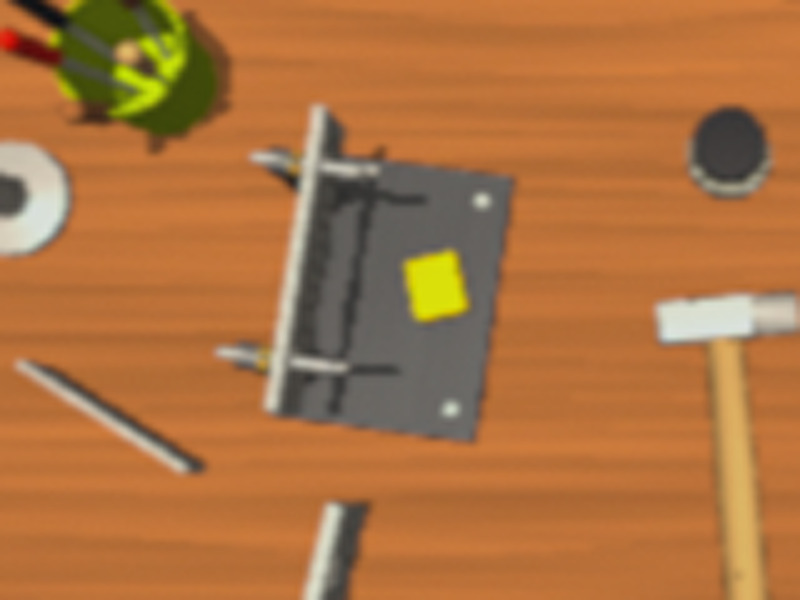

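```bash
cat > h.py <<'E'
import numpy as np,cv2,pickle
from scipy.spatial.transform import Rotation as Ro
np.set_printoptions(precision=4,suppress=True)
def ray(c,p):
    K=c["intrinsics"];d=np.array([(p[0]-K[0,2])/K[0,0],(p[1]-K[1,2])/K[1,1],1.])
    return c["origin"],Ro.from_euler("xyz",c["rotation"]).as_matrix()@d
def onz(c,p,z):
    o,d=ray(c,p);return o+d*(z-o[2])/d[2]
def proj(c,P):
    q=Ro.from_euler("xyz",c["rotation"]).as_matrix().T@(np.asarray(P)-c["origin"]);K=c["intrinsics"];q=K@q;return q[:2]/q[2]
def two(c1,p1,c2,p2):
    o1,d1=ray(c1,p1);o2,d2=ray(c2,p2);A=np.c_[d1,-d2];t=np.linalg.lstsq(A,o2-o1,rcond=None)[0]
    a=o1+d1*t[0];b=o2+d2*t[1];return (a+b)/2,np.linalg.norm(a-b)
E
python3 - <<'E'
from h import *
d=pickle.load(open("cams.pkl","rb"));S,T=d["scene"],d["top"]
t=lambda x,y:(180+x/5-.4,150+y/5-.4); s=lambda x,y:(320+x/5-.4,190+y/5-.4)
print("plate top edge, top cam"); A=[onz(T,t(319,105),.163),onz(T,t(272,411),.163)]; print(A,np.linalg.norm(A[0]-A[1]))
B=[onz(S,s(187,376),.163),onz(S,s(443,193),.163)]; print("scene",B,np.linalg.norm(B[0]-B[1]))
print("two",two(T,t(319,105),S,s(187,376)),two(T,t(272,411),S,s(443,193)))
for z,p in ((.062,[(228,330),(250,252)]),(.05,[(184,222),(220,243)])): q=[onz(T,x,z) for x in p]; print(np.linalg.norm(q[0]-q[1]))
F=np.array([onz(S,s(*p),.01) for p in [(62,375),(208,550),(434,377),(282,217)]]);print("foot scene",F,F.mean(0),[np.linalg.norm(F[i]-F[(i+1)%4]) for i in range(4)])
print("foot top", onz(T,t(514,177),.01),onz(T,t(475,441),.01))
e=lambda v:np.degrees(np.arctan2(v[1],v[0]))
print("yaw x from edges",e(F[0]-F[1]),e(F[3]-F[2]),e(F[1]-F[2])-90,e(F[0]-F[3])-90,"plate",e(A[0]-A[1])-90,e(B[0]-B[1])-90)
for n,c,b in (("top",T,(360,150,425,255)),("scene",S,(225,140,310,215))):
    im=c["pixels"].astype(int);m=((im[...,1]>im[...,0]+15)&(im[...,1]>im[...,2]+5)).astype(np.uint8)
    M=np.zeros_like(m);M[b[1]:b[3],b[0]:b[2]]=m[b[1]:b[3],b[0]:b[2]]
    k=cv2.findContours(M,cv2.RETR_EXTERNAL,cv2.CHAIN_APPROX_NONE)[0];k=max(k,key=cv2.contourArea)
    r=cv2.minAreaRect(k);bx=cv2.boxPoints(r);print(n,r,bx)
    if n=="top":
        H=np.array([onz(c,p,.018) for p in bx]);print(H,H.mean(0),[np.linalg.norm(H[i]-H[(i+1)%4]) for i in range(4)])
im=np.hstack([cv2.resize(T["pixels"][155:250,362:422],(378,598),interpolation=cv2.INTER_CUBIC),cv2.resize(S["pixels"][140:215,225:310],(420,598),interpolation=cv2.INTER_CUBIC)])
cv2.imwrite("pics/holder.png",im[:,:,::-1])
E
```

```text
plate top edge, top cam
[array([0.615, 0.224, 0.163]), array([0.4458, 0.2447, 0.163 ])] 0.17043125718894941
scene [array([0.6153, 0.2248, 0.163 ]), array([0.4487, 0.2472, 0.163 ])] 0.16809409440704912
two (array([0.6151, 0.2244, 0.162 ]), np.float64(0.0004349929191418406)) (array([0.4459, 0.246 , 0.1582]), np.float64(0.0003672589366696626))
0.2299716776691677
0.12799213374777801
foot scene [[0.6033 0.1386 0.01  ]
 [0.6193 0.2631 0.01  ]
 [0.4539 0.2847 0.01  ]
 [0.4374 0.1582 0.01  ]] [0.5285 0.2112 0.01  ] [np.float64(0.12546887577775143), np.float64(0.16677975239857223), np.float64(0.12765687989294938), np.float64(0.16704974927099828)]
foot top [0.6002 0.1317 0.01  ] [0.4338 0.1535 0.01  ]
yaw x from edges -97.31011386099819 -97.42751755490214 -97.4650694747937 -96.71444453657567 plate -96.97368207180381 -97.64348457033485
top ((391.9371643066406, 201.61004638671875), (69.3314437866211, 25.189701080322266), 88.75463104248047) [[378.5919 167.2263]
 [403.7756 166.6788]
 [405.2825 235.9938]
 [380.0987 236.5413]]
[[ 0.6561 -0.1728  0.018 ]
 [ 0.6579 -0.2524  0.018 ]
 [ 0.4397 -0.251   0.018 ]
 [ 0.4379 -0.1733  0.018 ]] [ 0.5479 -0.2124  0.018 ] [np.float64(0.07961598399509004), np.float64(0.21816454958266468), np.float64(0.07768452748962804), np.float64(0.21816331131417152)]
scene ((266.1940002441406, 178.78384399414062), (23.81409454345703, 62.84077835083008), 53.673179626464844) [[233.8265 187.804 ]
 [284.4543 150.5778]
 [298.5615 169.7636]
 [247.9337 206.9899]]
```

View pics/holder.png

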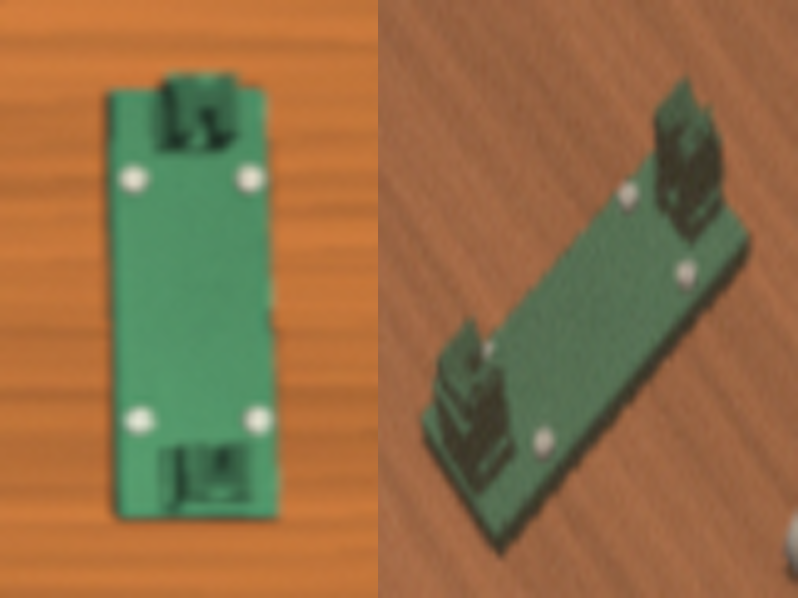

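Emit:
carry_out:
  plan:
    - [[0,0,-8,0,0,-0.116,94],[0,0,-8,0,0,-0.116,94],[0,0,-8,0,0,-0.116,94],[0,0,-8,0,0,-0.116,94],[0,0,-8,0,0,-0.116,94],[0,0,-8,0,0,-0.116,94],[0,0,-8,0,0,-0.116,94],[0,0,-8,0,0,-0.116,94],[0,0,-8,0,0,-0.116,94],[0,0,-8,0,0,-0.116,94],[0,0,-8,0,0,-0.116,94],[0,0,-8,0,0,-0.116,94],[0,0,0,0,0,-0.116,94],[0,0,0,0,0,-0.116,94],[0,0,0,0,0,-0.116,94],[0,0,0,0,0,-0.116,94],[0,0,0,0,0,-0.116,94],[0,0,0,0,0,-0.116,94],[0,0,0,0,0,-0.116,94],[0,0,0,0,0,-0.116,94]]

```text
time_s: 1.77
ee_pos: [0.2455, -0.492, 0.2801]
eef_rot: [3.141, -0.001, 2.789]
force: [-0.1, -0.1, -0.4]
grip_width: 0.0943
grip_force: 0.0
```

```bash
cat > sim.py <<'E'
import numpy as np
from scipy.spatial.transform import Rotation as Ro
# 2D rack frame mm; plate section at eye, hook wires as capsules sampled
def hook(r=0,t=0,n=12):
    P=lambda a,b,rad:[(a[0]+(b[0]-a[0])*s,a[1]+(b[1]-a[1])*s,rad) for s in np.linspace(0,1,n)]
    b=(6+r,150);tp=(13+r,162.12);q=P((-24,150),b,3)+P(b,tp,3)+P(tp,(tp[0]-6.93,tp[1]-4),2)
    q=np.array(q);c,s=np.cos(t),np.sin(t);x=q[:,0]+24;z=q[:,1]-150
    return np.c_[-24+c*x-s*z,150+s*x+c*z,q[:,2]]
def rect(p,x0,x1,z0,z1,rad):
    x0+=rad;x1-=rad;z0+=rad;z1-=rad
    d=np.maximum(np.maximum([x0-p[:,0],z0-p[:,1]],[p[:,0]-x1,p[:,1]-z1]),0)
    return np.hypot(*d)-rad
def clear(h,X,Z,a,rad=2.9):
    """plate pose: eye centre at X,Z, lean a (top towards -x)"""
    c,s=np.cos(a),np.sin(a);u=h[:,0]-X;w=h[:,1]-Z
    # plate axes: up=(-s,c), normal=(c,s)
    p=np.c_[c*u+s*w,-s*u+c*w]
    lo=rect(p,-3,3,-45.25,-6.75,0.3)-h[:,2];up=rect(p,-3,3,6.75,16.75,rad)-h[:,2]
    return np.minimum(lo,up).min(),lo.min(),up.min()
E
python3 - <<'E'
from sim import *
import heapq
h=hook()
# best bottleneck path per lean in X,Z
for rad in (1.5,2.9):
  for deg in (0,20,24,26,28,30,32,34,36):
    a=np.radians(deg);xs=np.arange(-10,36,.5);zs=np.arange(138,184,.5)
    C=np.array([[clear(h,x,z,a,rad)[0] for z in zs] for x in xs])
    i0=(np.abs(xs+5).argmin(),C[np.abs(xs+5).argmin()].argmax());best={};q=[(-C[i0],i0,None)]
    while q:
        v,i,p=heapq.heappop(q)
        if i in best: continue
        best[i]=(v,p)
        if xs[i[0]]>=34: break
        for dx in(-1,0,1):
            for dz in(-1,0,1):
                j=(i[0]+dx,i[1]+dz)
                if 0<=j[0]<len(xs) and 0<=j[1]<len(zs) and j not in best: heapq.heappush(q,(max(v,-C[j]),j,i))
    path=[];k=i
    while k: path.append(k);k=best[k][1]
    print(rad,deg,"clear",-v, [(float(xs[k[0]]),float(zs[k[1]]),round(C[k],1)) for k in path[::-1]][::6] if deg==30 else "")
E
```

```text
1.5 0 clear -1.919903102594791 
1.5 20 clear 0.08264587523167854 
1.5 24 clear 0.28428543505998327 
1.5 26 clear 0.41153509371643926 
1.5 28 clear 0.47943850222285045 
1.5 30 clear 0.5576293867718052 [(-5.0, 150.0, np.float64(1.5)), (-2.0, 150.0, np.float64(1.5)), (1.0, 150.0, np.float64(1.5)), (4.0, 151.5, np.float64(1.5)), (7.0, 154.0, np.float64(0.7)), (10.0, 156.0, np.float64(0.9)), (13.0, 158.5, np.float64(0.6)), (16.0, 160.5, np.float64(0.9)), (19.0, 161.0, np.float64(0.8)), (22.0, 159.5, np.float64(0.7)), (24.0, 156.5, np.float64(0.7)), (26.0, 153.5, np.float64(0.9)), (27.0, 150.5, np.float64(0.6)), (26.5, 147.5, np.float64(0.6)), (25.0, 144.5, np.float64(0.8)), (23.5, 141.5, np.float64(0.9)), (21.5, 138.5, np.float64(0.7)), (24.0, 138.0, np.float64(3.1)), (27.0, 138.0, np.float64(5.7)), (30.0, 138.0, np.float64(8.3)), (33.0, 138.0, np.float64(10.9))]
1.5 32 clear 0.6454333298257975 
1.5 34 clear 0.7421500469096625 
1.5 36 clear 0.8470710230858476 
2.9 0 clear -1.62892250329316 
2.9 20 clear 0.23751949194892186 
2.9 24 clear 0.41139508837680294 
2.9 26 clear 0.4367147765765993 
2.9 28 clear 0.552111668704351 
2.9 30 clear 0.6941685441682868 [(-5.0, 149.5, np.float64(1.9)), (-2.0, 149.5, np.float64(1.9)), (1.0, 149.5, np.float64(2.0)), (4.0, 151.0, np.float64(1.9)), (7.0, 154.0, np.float64(0.8)), (10.0, 156.0, np.float64(0.9)), (13.0, 158.5, np.float64(0.8)), (16.0, 160.5, np.float64(1.1)), (19.0, 160.5, np.float64(0.9)), (22.0, 159.0, np.float64(0.7)), (24.0, 156.5, np.float64(0.7)), (26.0, 153.5, np.float64(0.9)), (27.0, 150.5, np.float64(1.1)), (26.5, 147.5, np.float64(1.1)), (24.5, 144.5, np.float64(0.8)), (23.0, 141.5, np.float64(1.0)), (21.0, 138.5, np.float64(0.8)), (23.5, 138.0, np.float64(3.2)), (26.5, 138.0, np.float64(5.8)), (29.5, 138.0, np.float64(8.4)), (32.5, 138.0, np.float64(11.0))]
2.9 32 clear 0.8407019981729098 
2.9 34 clear 0.9910842496685976 
2.9 36 clear 1.0449605407194595
```

Emit:
carry_out:
  plan:
    - [[0,0,0,0,0,-0.113,94],[0,0,0,0,0,-0.113,94],[-6.4,25.2,0,0,0,0,94],[-6.4,25.2,0,0,0,0,94],[-6.4,25.2,0,0,0,0,94],[-6.4,25.2,0,0,0,0,94],[-6.4,25.2,0,0,0,0,94],[-6.4,25.2,0,0,0,0,94],[-6.4,25.2,0,0,0,0,94],[-6.4,25.2,0,0,0,0,94],[-6.4,25.2,0,0,0,0,94],[-6.4,25.2,0,0,0,0,94],[-6.4,25.2,0,0,0,0,94],[-6.4,25.2,0,0,0,0,94],[-6.4,25.2,0,0,0,0,94],[-6.4,25.2,0,0,0,0,94],[-6.4,25.2,0,0,0,0,94],[-6.4,25.2,0,0,0,0,94],[-6.4,25.2,0,0,0,0,94],[-6.4,25.2,0,0,0,0,94]]

```text
time_s: 3.43
ee_pos: [0.4442, -0.0544, 0.2758]
eef_rot: [-3.135, -0.01, 2.985]
force: [-0.6, 0.0, -1.0]
grip_width: 0.0939
grip_force: 0.0
```

Emit:
carry_out:
  plan:
    - [[-6.4,25.2,0,0,0,0,94],[-6.4,25.2,0,0,0,0,94],[-6.4,25.2,0,0,0,0,94],[-6.4,25.2,0,0,0,0,94],[-6.4,25.2,0,0,0,0,94],[-6.4,25.2,0,0,0,0,94],[-6.4,25.2,0,0,0,0,94],[-6.4,25.2,0,0,0,0,94],[-6.4,25.2,0,0,0,0,94],[-6.4,25.2,0,0,0,0,94],[-6.4,15,0,0,0,0,94],[-6.4,10,0,0,0,0,94],[0,0,12,0,0,0,94],[0,0,12,0,0,0,94],[0,0,12,0,0,0,94],[0,0,12,0,0,0,94],[0,0,12,0,0,0,94],[0,0,0,0,0,0,94]]

```text
time_s: 4.93
ee_pos: [0.5615, 0.2053, 0.2106]
eef_rot: [-3.133, -0.014, 2.985]
force: [-0.1, -0.0, -0.9]
grip_width: 0.094
grip_force: 0.0
```

Run:
```python
from station import telemetry, optics
from h import *
o=telemetry.get_obs();print(o["qpos"],o["ee_pos"],o["eef_rot"])
c=optics.camera("wrist");pickle.dump(c,open("w1.pkl","wb"));cv2.imwrite("pics/w1.png",c["pixels"][:,:,::-1]);print(c["intrinsics"],c["origin"],c["rotation"])
```

```text
[ 0.2902  0.4013  1.3246 -0.0019  1.4319 -1.1235] [0.5615 0.2053 0.2106] [-3.1329 -0.0138  2.9848]
[[309.7069   0.     318.9126]
 [  0.     309.7069 197.5642]
 [  0.       0.       1.    ]] [0.5003 0.2176 0.4112] [2.9258 0.0088 1.4153]
```

View pics/w1.png

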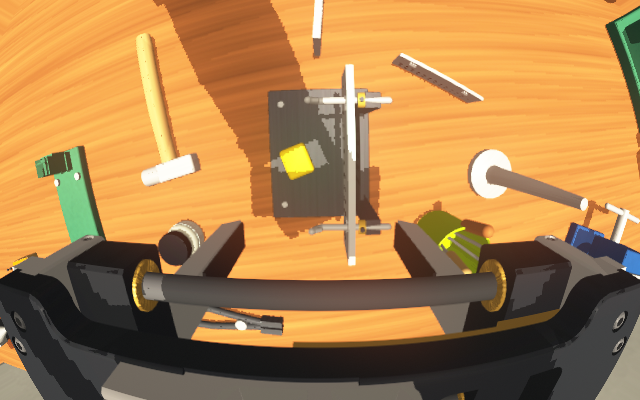

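```bash
cat >> h.py <<'E'
def fray(c,p):
    K=c["intrinsics"];d=np.array([p[0]-K[0,2],p[1]-K[1,2]]);r=np.hypot(*d);th=r/K[0,0]
    v=np.array([*(np.sin(th)*d/max(r,1e-9)),np.cos(th)])
    return c["origin"],Ro.from_euler("xyz",c["rotation"]).as_matrix()@v
def fz(c,p,z):
    o,d=fray(c,p);return o+d*(z-o[2])/d[2]
E
python3 - <<'E'
from h import *
c=pickle.load(open("w1.pkl","rb"))
for n,p,z in [("plate a",(350,66),.163),("plate b",(352,264),.163),("tip a",(306,100),.162),("tip b",(312,229),.162),("foot",(268,91),.01),("foot",(275,216),.01)]:
    print(n,fz(c,p,z))
x=c["pixels"][75:255,295:395];cv2.imwrite("pics/w1c.png",cv2.resize(x,(444,600) if 0 else (333,600),interpolation=cv2.INTER_CUBIC)[:,:,::-1])
a=c["pixels"][85:115,296:396];b=c["pixels"][213:243,296:396]
im=np.vstack([cv2.resize(k,(800,240),interpolation=cv2.INTER_CUBIC) for k in(a,b)]);cv2.imwrite("pics/w1c.png",im[:,:,::-1])
E
```

```text
plate a [0.4515 0.2481 0.163 ]
plate b [0.6171 0.2264 0.163 ]
tip a [0.4738 0.2091 0.162 ]
tip b [0.5799 0.1969 0.162 ]
foot [0.4371 0.1572 0.01  ]
foot [0.6028 0.1376 0.01  ]
```

View pics/w1c.png

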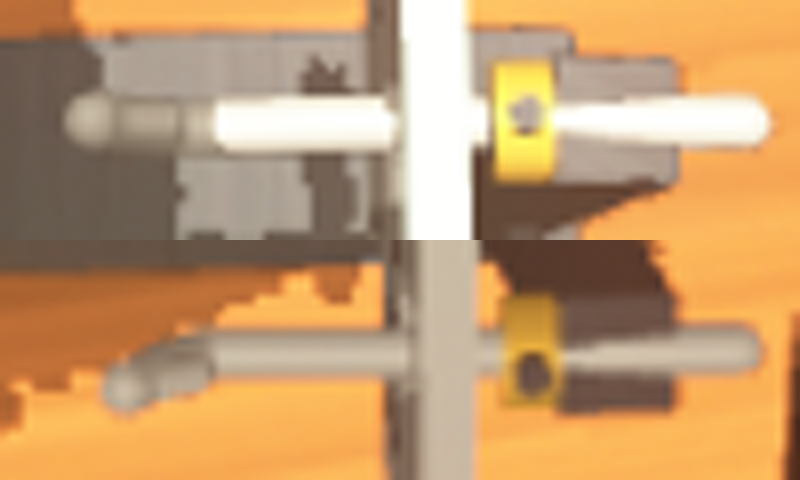

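Run:
```python
from h import *
from scipy.optimize import least_squares
d=pickle.load(open("cams.pkl","rb"));S,T=d["scene"],d["top"];W=pickle.load(open("w1.pkl","rb"))
yaw=np.radians(-97.2);xh=np.array([np.cos(yaw),np.sin(yaw),0]);yh=np.array([-xh[1],xh[0],0]);zh=np.array([0,0,1.])
O=np.array([.5275,.2095,0])
def fproj(c,P):
    q=Ro.from_euler("xyz",c["rotation"]).as_matrix().T@(P-c["origin"]);th=np.arctan2(np.hypot(*q[:2]),q[2]);K=c["intrinsics"]
    return K[:2,2]+K[0,0]*th*q[:2]/np.hypot(*q[:2])
R=lambda x,y,z:O+xh*x/1e3+yh*y/1e3+zh*z/1e3
def collars(c,b,hs):
    im=cv2.cvtColor(c["pixels"],cv2.COLOR_RGB2HSV);m=cv2.inRange(im,(18,120,60),(32,255,255));o=np.zeros_like(m)
    o[b[1]:b[3],b[0]:b[2]]=m[b[1]:b[3],b[0]:b[2]];n,l,st,ce=cv2.connectedComponentsWithStats(o)
    return [(st[i,4],ce[i]) for i in range(1,n) if st[i,4]>2]
print("scene",collars(S,(355,230,410,275),0));print("top",collars(T,(225,175,245,225),0));print("wrist",collars(W,(350,90,372,235),0))
for y in (55,-55): print(y,"pred collar",proj(S,R(-37,y,150)),proj(T,R(-37,y,150)),fproj(W,R(-37,y,150)))
def tip(y,r,t):
    x=37+r;z=12.12;return R(-24+np.cos(t)*x-np.sin(t)*z,y,150+np.sin(t)*x+np.cos(t)*z)
for nm,pr,c in(("scene",proj,S),("top",proj,T),("wrist",fproj,W)):
    for y in(55,-55):
        b=pr(c,tip(y,0,0))-pr(c,R(-37,y,150))
        print(nm,y,"nominal tip-collar",b,"per mm r",pr(c,tip(y,1,0))-pr(c,tip(y,0,0)),"per deg",pr(c,tip(y,0,.01745))-pr(c,tip(y,0,0)))
```

```text
scene [(np.int32(7), array([401.4286, 238.7143])), (np.int32(40), array([363.925, 252.275])), (np.int32(57), array([357.5263, 257.2807])), (np.int32(6), array([368.1667, 263.1667]))]
top [(np.int32(4), array([238.5, 183.5])), (np.int32(3), array([231.6667, 222.6667]))]
wrist [(np.int32(37), array([360.4324,  94.8378])), (np.int32(45), array([360.9333, 103.8   ])), (np.int32(4), array([370.5, 131.5])), (np.int32(10), array([370.5, 159. ])), (np.int32(6), array([370.5, 164. ])), (np.int32(3), array([356.6667, 220.6667])), (np.int32(62), array([361.8387, 225.6935]))]
55 pred collar [368.971 263.441] [238.6106 181.4744] [360.8308 224.8781]
-55 pred collar [401.8856 239.2116] [232.422  220.4529] [359.4094  98.2139]
scene 55 nominal tip-collar [-12.9901 -17.2277] per mm r [-0.2653 -0.2939] per deg [ 0.0821 -0.058 ]
scene -55 nominal tip-collar [-12.8958 -16.2238] per mm r [-0.2702 -0.2713] per deg [ 0.1005 -0.071 ]
top 55 nominal tip-collar [16.8973  1.4803] per mm r [0.3577 0.045 ] per deg [-0.1187 -0.0496]
top -55 nominal tip-collar [17.0546  2.0017] per mm r [0.3625 0.0465] per deg [-0.1241 -0.0258]
wrist 55 nominal tip-collar [-57.1359   5.9451] per mm r [-1.1762  0.0257] per deg [0.2135 0.2356]
wrist -55 nominal tip-collar [-60.8119  -0.1238] per mm r [-1.2504  0.0555] per deg [ 0.2127 -0.0953]
```

```bash
cat >> h.py <<'E'
def go(target,rpy,split=1):
    from station import telemetry
    o=telemetry.get_obs();Rc=Ro.from_euler("xyz",o["eef_rot"]);d=Rc.inv().apply(np.array(target)-o["ee_pos"])*1e3
    rv=(Rc.inv()*Ro.from_euler("xyz",rpy)).as_rotvec();print("shift mm",d/split,"rotvec",rv/split,"| f",o["force"],"pos",o["ee_pos"],"rpy",o["eef_rot"],"t",o["time_s"])
E
python3 -c "
from h import *
go([.532,.236,.20],[np.pi,0,3.0145],4)"
```

```text
shift mm [8.5476 6.398  3.1027] rotvec [-0.0019 -0.0031 -0.0074] | f [-0.4086 -0.5385  0.8433] pos [0.5619 0.2055 0.2122] rpy [-3.1337 -0.0122  2.9847] t 4.9833
```

Emit:
carry_out:
  plan:
    - [[8.5,6.4,3.1,-0.0019,-0.003,-0.0074,94],[8.5,6.4,3.1,-0.0019,-0.003,-0.0074,94],[8.5,6.4,3.1,-0.0019,-0.003,-0.0074,94],[8.5,6.4,3.1,-0.0019,-0.003,-0.0074,94],[0,0,0,0,0,0,94],[0,0,0,0,0,0,94]]

```text
time_s: 5.48
ee_pos: [0.5319, 0.2365, 0.2013]
eef_rot: [3.141, 0.002, 3.016]
force: [0.3, 0.5, -0.1]
grip_width: 0.0939
grip_force: 0.0
```

```bash
python3 -c "
from h import *
from station import optics
go([.532,.236,.128],[np.pi,0,3.0145],8)
c=optics.camera('wrist');pickle.dump(c,open('w2.pkl','wb'));cv2.imwrite('pics/w2.png',cv2.resize(c['pixels'][40:330,180:560],(800,610))[:600,:,::-1])
im=cv2.cvtColor(c['pixels'],cv2.COLOR_RGB2GRAY);print(c['origin'])"
```

```text
shift mm [ 0.0024 -0.0646  9.1604] rotvec [0.0001 0.0003 0.0002] | f [ 0.3181  0.4739 -0.1368] pos [0.5319 0.2365 0.2013] rpy [3.1406 0.0022 3.0157] t 5.4833
[0.467  0.2453 0.4008]
```

View pics/w2.png

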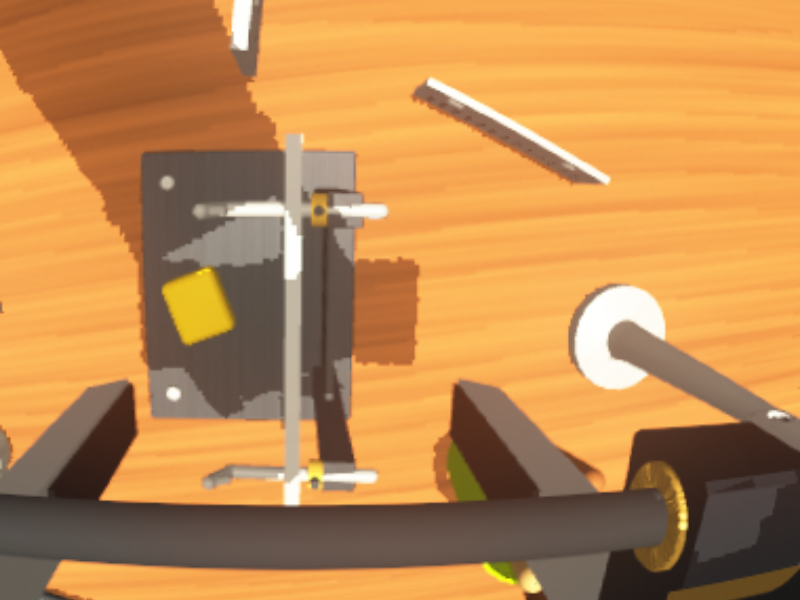

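Emit:
carry_out:
  plan:
    - [[0,0,9.1,0,0,0,94],[0,0,9.1,0,0,0,80],[0,0,9.1,0,0,0,60],[0,0,9.1,0,0,0,50],[0,0,9.1,0,0,0,40],[0,0,9.1,0,0,0,30],[0,0,9.1,0,0,0,24],[0,0,9.1,0,0,0,20],[0,0,0,0,0,0,18],[0,0,0,0,0,0,16],[0,0,0,0,0,0,14],[0,0,0,0,0,0,12],[0,0,0,0,0,0,12],[0,0,0,0,0,0,12]]
  squeeze: 15

```text
time_s: 6.7
ee_pos: [0.5327, 0.2359, 0.1286]
eef_rot: [3.14, 0.003, 3.014]
force: [0.0, 1.0, 1.3]
grip_width: 0.0129
grip_force: 0.0
```

Emit:
carry_out:
  plan:
    - [[0,0,0,0,0,0,9],[0,0,0,0,0,0,7],[0,0,0,0,0,0,5],[0,0,0,0,0,0,3],[0,0,0,0,0,0,2],[0,0,0,0,0,0,2]]
  squeeze: 15

```text
time_s: 7.2
ee_pos: [0.5326, 0.2358, 0.1282]
eef_rot: [3.141, 0.002, 3.014]
force: [-0.3, -0.8, 0.3]
grip_width: 0.0059
grip_force: 15.0
```

```bash
python3 -c "
from h import *
from station import telemetry
o=telemetry.get_obs();print(o['moment'],o['grip_width'],o['grip_force'])
go([.532,.236,.128],[np.pi,0,3.0145])"
```

```text
[-0.1579 -0.0987  0.0229] 0.005857832283508698 14.997503757476807
shift mm [0.6121 0.1316 0.2267] rotvec [ 0.0008  0.002  -0.0002] | f [-0.294  -0.7547  0.2731] pos [0.5326 0.2358 0.1282] rpy [3.1408 0.002  3.0143] t 7.2
```

Emit:
carry_out:
  plan:
    - [[0,0,-0.6,0,0,0,2],[0,0,-0.6,0,0,0,2],[0,0,-0.6,0,0,0,2],[0,0,-0.6,0,0,0,2],[0,0,-0.6,0,0,0,2],[0,0,-0.6,0,0,0,2],[0,0,0,0,0,0,2],[0,0,0,0,0,0,2]]

```text
time_s: 7.87
ee_pos: [0.5326, 0.2358, 0.1318]
eef_rot: [3.141, 0.002, 3.014]
force: [-0.4, 0.4, -4.7]
grip_width: 0.0057
grip_force: 15.0
```

```bash
python3 -c "
from h import *
from station import telemetry
o=telemetry.get_obs();print(o['moment'],o['grip_width'])
go([.532,.236,.128],[np.pi,0,3.0145])"
```

```text
[ 0.0403 -0.1011 -0.0447] 0.005709824855064384
shift mm [0.5826 0.0873 3.7772] rotvec [ 0.0009  0.0019 -0.0001] | f [-0.3628  0.445  -4.7389] pos [0.5326 0.2358 0.1318] rpy [3.1407 0.0019 3.0144] t 7.8667
```

Emit:
carry_out:
  plan:
    - [[0,0,-0.5,0,0,0,2],[0,0,-0.5,0,0,0,2],[0,0,-0.5,0,0,0,2],[0,0,-0.5,0,0,0,2],[0,0,-0.5,0,0,0,2],[0,0,-0.4,0,0,0,2],[0,0,0,0,0,0,2]]

```text
time_s: 8.45
ee_pos: [0.5326, 0.2359, 0.1348]
eef_rot: [3.141, 0.002, 3.014]
force: [-0.5, 0.1, -3.6]
grip_width: 0.0057
grip_force: 15.0
```

Emit:
carry_out:
  plan:
    - [[0,0,-0.2,0,0,0,2],[0,0,-0.2,0,0,0,2],[0,0,0,0,0,0,2]]

```text
time_s: 8.7
ee_pos: [0.5326, 0.2359, 0.1351]
eef_rot: [3.141, 0.002, 3.014]
force: [-0.5, -0.4, -4.2]
grip_width: 0.0058
grip_force: 15.0
```

Emit:
carry_out:
  plan:
    - [[0,0,-0.2,0,0,0,2],[0,0,-0.2,0,0,0,2],[0,0,0,0,0,0,2]]

```text
time_s: 8.95
ee_pos: [0.5326, 0.2359, 0.1356]
eef_rot: [3.141, 0.002, 3.014]
force: [0.4, 0.5, -3.4]
grip_width: 0.0057
grip_force: 15.0
```

Emit:
carry_out:
  plan:
    - [[0,0,-0.2,0,0,0,2],[0,0,-0.2,0,0,0,2],[0,0,0,0,0,0,2]]

```text
time_s: 9.2
ee_pos: [0.5326, 0.2359, 0.136]
eef_rot: [3.141, 0.002, 3.014]
force: [-0.0, 0.3, -4.6]
grip_width: 0.0058
grip_force: 15.0
```

Emit:
carry_out:
  plan:
    - [[0,0,-0.2,0,0,0,2],[0,0,-0.2,0,0,0,2],[0,0,0,0,0,0,2]]

```text
time_s: 9.45
ee_pos: [0.5325, 0.2358, 0.1362]
eef_rot: [3.141, 0.002, 3.014]
force: [0.7, 0.8, -5.4]
grip_width: 0.0062
grip_force: 15.0
```

Emit:
carry_out:
  plan:
    - [[0,0,0.7,0,0,0,2],[0,0,0.7,0,0,0,2],[0,0,0.7,0,0,0,2],[0,0,0.7,0,0,0,2],[0,0,0.4,0,0,0,2],[0,-2,0,0,0,0,2],[0,-2,0,0,0,0,2],[0,-2,0,0,0,0,2],[0,-2,0,0,0,0,2],[0,-2,0,0,0,0,2],[0,-2,0,0,0,0,2],[0,-1,0,0,0,0,2],[0,-1,0,0,0,0,2],[0,0,0,0,0,0,2],[0,0,0,0,0,0,2]]

```text
time_s: 10.7
ee_pos: [0.5308, 0.222, 0.1331]
eef_rot: [3.141, 0.002, 3.014]
force: [-0.4, -0.8, -4.3]
grip_width: 0.0057
grip_force: 15.0
```

Emit:
carry_out:
  plan:
    - [[0,0,-0.3,0,0,0,2],[0,0,-0.3,0,0,0,2],[0,0,-0.3,0,0,0,2],[0,0,0,0,0,0,2]]

```text
time_s: 11.03
ee_pos: [0.5308, 0.2221, 0.1341]
eef_rot: [3.141, 0.002, 3.014]
force: [0.3, 0.3, -4.1]
grip_width: 0.0065
grip_force: 15.0
```

Emit:
carry_out:
  plan:
    - [[0,0,-0.2,0,0,0,2],[0,0,-0.2,0,0,0,2],[0,0,-0.2,0,0,0,2],[0,0,0,0,0,0,2]]

```text
time_s: 11.37
ee_pos: [0.5308, 0.222, 0.1346]
eef_rot: [3.141, 0.002, 3.014]
force: [0.1, -0.1, -4.5]
grip_width: 0.0058
grip_force: 15.0
```

Emit:
carry_out:
  plan:
    - [[0,0,-0.2,0,0,0,2],[0,0,-0.2,0,0,0,2],[0,0,-0.2,0,0,0,2],[0,0,0,0,0,0,2]]

```text
time_s: 11.7
ee_pos: [0.5308, 0.222, 0.1352]
eef_rot: [3.141, 0.002, 3.014]
force: [0.9, 0.2, -4.9]
grip_width: 0.0061
grip_force: 15.0
```

Emit:
carry_out:
  plan:
    - [[0,0,-0.2,0,0,0,2],[0,0,-0.2,0,0,0,2],[0,0,0,0,0,0,2]]

```text
time_s: 11.95
ee_pos: [0.5307, 0.222, 0.1354]
eef_rot: [3.141, 0.002, 3.014]
force: [0.7, -0.7, -7.9]
grip_width: 0.0058
grip_force: 15.0
```

Emit:
carry_out:
  plan:
    - [[0,0,-0.2,0,0,0,2],[0,0,-0.2,0,0,0,2],[0,0,0,0,0,0,2]]

```text
time_s: 12.2
ee_pos: [0.5307, 0.2219, 0.1356]
eef_rot: [3.141, 0.001, 3.014]
force: [1.7, -0.5, -10.3]
grip_width: 0.0062
grip_force: 15.0
```

Emit:
carry_out:
  plan:
    - [[0,0,0.6,0,0,0,2],[0,0,0.6,0,0,0,2],[0,0,0.6,0,0,0,2],[0,0,0.6,0,0,0,2],[0,0,0.4,0,0,0,2],[0,0,0.4,0,0,0,2],[0,0,0,0,0,0,2]]

```text
time_s: 12.78
ee_pos: [0.5308, 0.222, 0.1328]
eef_rot: [3.141, 0.002, 3.014]
force: [-0.7, 0.5, -4.4]
grip_width: 0.0058
grip_force: 15.0
```

Run:
```python
from sim import *
t=np.radians(-3.7)
for r in (-9,-7,-5):
    h=hook(r,t,25);tip=h[49,:2];print("r",r,"tip X",tip[0]+24)
    for zt in (131,132,133,134,135,136,137):
        Z=150+zt-132.16
        for x in np.arange(8,40,.1):
            c=clear(h,-24+x,Z,0)
            if c[0]<0: print("  ztcp",zt,"contact X %.1f"%x,"low" if c[1]<c[2] else "up");break
# leaned path for r=-7
```

```text
r -9 tip X 28.723768887646862
  ztcp 131 contact X 16.9 up
  ztcp 132 contact X 17.4 up
  ztcp 133 contact X 18.3 up
  ztcp 134 contact X 20.0 up
  ztcp 135 contact X 11.6 low
  ztcp 136 contact X 8.0 low
  ztcp 137 contact X 8.0 low
r -7 tip X 30.71960012419122
  ztcp 131 contact X 19.0 up
  ztcp 132 contact X 19.5 up
  ztcp 133 contact X 20.5 up
  ztcp 134 contact X 22.3 up
  ztcp 135 contact X 11.4 low
  ztcp 136 contact X 8.0 low
  ztcp 137 contact X 8.0 low
r -5 tip X 32.71543136073558
  ztcp 131 contact X 21.0 up
  ztcp 132 contact X 21.6 up
  ztcp 133 contact X 22.7 up
  ztcp 134 contact X 24.6 up
  ztcp 135 contact X 11.5 low
  ztcp 136 contact X 8.0 low
  ztcp 137 contact X 8.0 low
```

Emit:
carry_out:
  plan:
    - [[0,0,0.4,0,0,0,2],[0,-0.5,0.4,0,0,0,2],[0,-0.5,0.4,0,0,0,2],[0,-0.5,0,0,0,0,2],[0,-0.5,0,0,0,0,2],[0,-0.5,0,0,0,0,2],[0,0,0,0,0,0,2]]

```text
time_s: 13.37
ee_pos: [0.5305, 0.2194, 0.1316]
eef_rot: [3.141, 0.002, 3.014]
force: [-0.4, 0.4, -4.2]
grip_width: 0.0056
grip_force: 15.0
```

Emit:
carry_out:
  plan:
    - [[0,-0.3,0,0,0,0,2],[0,-0.3,0,0,0,0,2],[0,0,0,0,0,0,2]]

```text
time_s: 13.62
ee_pos: [0.5304, 0.2188, 0.1316]
eef_rot: [3.141, 0.002, 3.014]
force: [-0.2, 0.0, -4.0]
grip_width: 0.0058
grip_force: 15.0
```

Emit:
carry_out:
  plan:
    - [[0,-0.2,0,0,0,0,2],[0,-0.2,0,0,0,0,2],[0,-0.2,0,0,0,0,2],[0,0,0,0,0,0,2]]

```text
time_s: 13.95
ee_pos: [0.5303, 0.2183, 0.1316]
eef_rot: [3.141, 0.002, 3.014]
force: [0.5, 0.4, -4.0]
grip_width: 0.0057
grip_force: 15.0
```

Emit:
carry_out:
  plan:
    - [[0,-0.2,0,0,0,0,2],[0,-0.2,0,0,0,0,2],[0,-0.2,0,0,0,0,2],[0,0,0,0,0,0,2]]

```text
time_s: 14.28
ee_pos: [0.5302, 0.2177, 0.1316]
eef_rot: [3.141, 0.002, 3.014]
force: [-0.5, -0.3, -4.5]
grip_width: 0.0059
grip_force: 15.0
```

Emit:
carry_out:
  plan:
    - [[0,-0.2,0,0,0,0,2],[0,-0.2,0,0,0,0,2],[0,-0.2,0,0,0,0,2],[0,0,0,0,0,0,2]]

```text
time_s: 14.62
ee_pos: [0.5301, 0.2171, 0.1316]
eef_rot: [3.141, 0.002, 3.014]
force: [-0.4, -0.6, -4.8]
grip_width: 0.006
grip_force: 15.0
```

Emit:
carry_out:
  plan:
    - [[0,-0.2,0,0,0,0,2],[0,-0.2,0,0,0,0,2],[0,-0.2,0,0,0,0,2],[0,0,0,0,0,0,2]]

```text
time_s: 14.95
ee_pos: [0.5301, 0.2165, 0.1316]
eef_rot: [3.141, 0.002, 3.014]
force: [-0.3, 0.2, -4.3]
grip_width: 0.0056
grip_force: 15.0
```

Emit:
carry_out:
  plan:
    - [[0,-0.2,0,0,0,0,2],[0,-0.2,0,0,0,0,2],[0,-0.2,0,0,0,0,2],[0,0,0,0,0,0,2]]

```text
time_s: 15.28
ee_pos: [0.53, 0.2159, 0.1316]
eef_rot: [3.141, 0.002, 3.014]
force: [-0.6, -0.0, -4.7]
grip_width: 0.0059
grip_force: 15.0
```

Emit:
carry_out:
  plan:
    - [[0,-0.2,0,0,0,0,2],[0,-0.2,0,0,0,0,2],[0,-0.2,0,0,0,0,2],[0,0,0,0,0,0,2]]

```text
time_s: 15.62
ee_pos: [0.5299, 0.2153, 0.1316]
eef_rot: [3.141, 0.002, 3.014]
force: [-0.1, 0.8, -3.7]
grip_width: 0.0057
grip_force: 15.0
```

Emit:
carry_out:
  plan:
    - [[0,-0.2,0,0,0,0,2],[0,-0.2,0,0,0,0,2],[0,-0.2,0,0,0,0,2],[0,0,0,0,0,0,2]]

```text
time_s: 15.95
ee_pos: [0.5299, 0.2147, 0.1316]
eef_rot: [3.141, 0.002, 3.014]
force: [0.1, -0.1, -3.9]
grip_width: 0.0059
grip_force: 15.0
```

Emit:
carry_out:
  plan:
    - [[0,-0.2,0,0,0,0,2],[0,-0.2,0,0,0,0,2],[0,0,0,0,0,0,2]]

```text
time_s: 16.2
ee_pos: [0.5298, 0.2143, 0.1316]
eef_rot: [3.141, 0.002, 3.014]
force: [-0.1, 0.5, -3.9]
grip_width: 0.006
grip_force: 15.0
```

Emit:
carry_out:
  plan:
    - [[0,-0.2,0,0,0,0,2],[0,-0.2,0,0,0,0,2],[0,-0.2,0,0,0,0,2],[0,0,0,0,0,0,2]]

```text
time_s: 16.53
ee_pos: [0.5297, 0.2137, 0.1316]
eef_rot: [3.141, 0.002, 3.014]
force: [-1.0, -0.0, -3.7]
grip_width: 0.0056
grip_force: 15.0
```

Emit:
carry_out:
  plan:
    - [[0,-0.2,0,0,0,0,2],[0,-0.2,0,0,0,0,2],[0,-0.2,0,0,0,0,2],[0,0,0,0,0,0,2]]

```text
time_s: 16.87
ee_pos: [0.5297, 0.2132, 0.1317]
eef_rot: [3.14, 0.002, 3.014]
force: [0.6, 0.0, -4.2]
grip_width: 0.0058
grip_force: 15.0
```

Emit:
carry_out:
  plan:
    - [[0,-0.2,0,0,0,0,2],[0,-0.2,0,0,0,0,2],[0,-0.2,0,0,0,0,2],[0,0,0,0,0,0,2]]

```text
time_s: 17.2
ee_pos: [0.5297, 0.2128, 0.1317]
eef_rot: [3.14, 0.002, 3.014]
force: [0.2, 3.7, -3.0]
grip_width: 0.0059
grip_force: 15.0
```

Emit:
carry_out:
  plan:
    - [[0,0.8,0,0,0,0,2],[0,0.8,0,0,0,0,2],[0,0.8,0,0,0,0,2],[0,0.8,0,0,0,0,2],[0,0,-0.5,0,0,0,2],[0,0,-0.5,0,0,0,2],[0,0,-0.5,0,0,0,2],[0,0,-0.5,0,0,0,2],[0,0,0,0,0,0,2]]

```text
time_s: 17.95
ee_pos: [0.53, 0.2157, 0.1337]
eef_rot: [3.141, 0.002, 3.014]
force: [-0.6, -0.1, -4.4]
grip_width: 0.0062
grip_force: 15.0
```

Emit:
carry_out:
  plan:
    - [[0,0,-0.2,0,0,0,2],[0,0,-0.2,0,0,0,2],[0,0,0,0,0,0,2]]

```text
time_s: 18.2
ee_pos: [0.53, 0.2157, 0.134]
eef_rot: [3.141, 0.002, 3.014]
force: [-0.2, -0.7, -3.9]
grip_width: 0.0061
grip_force: 15.0
```

Emit:
carry_out:
  plan:
    - [[0,0,-0.2,0,0,0,2],[0,0,-0.2,0,0,0,2],[0,0,0,0,0,0,2]]

```text
time_s: 18.45
ee_pos: [0.53, 0.2157, 0.1344]
eef_rot: [3.141, 0.002, 3.014]
force: [-0.2, 0.8, -3.8]
grip_width: 0.0059
grip_force: 15.0
```

Emit:
carry_out:
  plan:
    - [[0,0,-0.2,0,0,0,2],[0,0,-0.2,0,0,0,2],[0,0,0,0,0,0,2]]

```text
time_s: 18.7
ee_pos: [0.5299, 0.2157, 0.1347]
eef_rot: [3.141, 0.002, 3.014]
force: [0.0, -0.0, -3.8]
grip_width: 0.0054
grip_force: 15.0
```

Emit:
carry_out:
  plan:
    - [[0,0,-0.2,0,0,0,2],[0,0,-0.2,0,0,0,2],[0,0,0,0,0,0,2]]

```text
time_s: 18.95
ee_pos: [0.5299, 0.2157, 0.1349]
eef_rot: [3.141, 0.002, 3.014]
force: [0.3, 1.0, -7.7]
grip_width: 0.0058
grip_force: 15.0
```

Emit:
carry_out:
  plan:
    - [[0,0,-0.2,0,0,0,2],[0,0,0,0,0,0,2]]

```text
time_s: 19.12
ee_pos: [0.5299, 0.2157, 0.1351]
eef_rot: [3.141, 0.001, 3.014]
force: [0.6, 0.2, -9.2]
grip_width: 0.0057
grip_force: 15.0
```

Emit:
carry_out:
  plan:
    - [[0,0,0.6,0,0,0,2],[0,0,0.6,0,0,0,2],[0,0,0.6,0,0,0,2],[0,0,0.6,0,0,0,2],[0,0,0.6,0,0,0,2],[0,0,0.6,0,0,0,2],[0,0,0,0,0,0,2]]

```text
time_s: 19.7
ee_pos: [0.53, 0.2157, 0.1317]
eef_rot: [3.141, 0.002, 3.014]
force: [0.8, 0.3, -4.3]
grip_width: 0.0063
grip_force: 15.0
```

Run:
```python
from sim import *
t=np.radians(-3.8);r=-3.4;h=hook(r,t,30);d=17.85
print("tip",h[59],"barb end",h[-1],"bend",h[29])
def ztcp(Z,a): return Z-d*np.cos(a)-150+132.15+d  # model->tcp mm
zs=np.arange(140,176,.1)
for deg in (24,28,30):
    a=np.radians(deg);last=None;print("lean",deg)
    for X in np.arange(14,44,2):
        C=np.array([clear(h,X-24,z,a)[0] for z in zs])
        m=C if last is None else np.where(abs(zs-last)<3,C,-9)
        k=m.argmax();ok=zs[(m>0)];last=zs[k];cc=clear(h,X-24,zs[k],a)
        print("  X",X,"Z %.1f cl %.2f lo %.2f up %.2f free %s | TCP X %.1f z %.1f"%(zs[k],*cc,(ok.min().round(1),ok.max().round(1)) if len(ok) else None,X+d*np.sin(a),ztcp(zs[k],a)))
```

```text
tip [ 10.32936901 159.86655074   3.        ] barb end [  3.14950923 156.334623     2.        ] bend [  2.54151906 148.23711425   3.        ]
lean 24
  X 14 Z 148.6 cl 2.13 lo 2.16 up 2.13 free (np.float64(146.5), np.float64(150.7)) | TCP X 21.3 z 132.3
  X 16 Z 148.5 cl 2.12 lo 2.12 up 2.17 free (np.float64(146.4), np.float64(150.6)) | TCP X 23.3 z 132.2
  X 18 Z 148.3 cl 2.09 lo 2.18 up 2.09 free (np.float64(146.3), np.float64(150.4)) | TCP X 25.3 z 132.0
  X 20 Z 148.2 cl 2.12 lo 2.15 up 2.12 free (np.float64(146.1), np.float64(150.3)) | TCP X 27.3 z 131.9
  X 22 Z 148.1 cl 2.15 lo 2.24 up 2.15 free (np.float64(146.0), np.float64(150.3)) | TCP X 29.3 z 131.8
  X 24 Z 148.8 cl 2.20 lo 2.20 up 2.21 free (np.float64(145.8), np.float64(151.1)) | TCP X 31.3 z 132.5
  X 26 Z 150.9 cl 1.10 lo 1.10 up 1.14 free (np.float64(145.8), np.float64(151.8)) | TCP X 33.3 z 134.6
  X 28 Z 152.2 cl 0.69 lo 0.73 up 0.69 free (np.float64(151.4), np.float64(153.0)) | TCP X 35.3 z 135.9
  X 30 Z 153.7 cl 1.06 lo 1.06 up 1.12 free (np.float64(152.5), np.float64(155.2)) | TCP X 37.3 z 137.4
  X 32 Z 155.5 
[... 3044 characters left out ...]
.45 up 1.46 free (np.float64(152.5), np.float64(155.3)) | TCP X 38.9 z 138.6
  X 32 Z 155.9 cl 2.11 lo 2.11 up 2.19 free (np.float64(153.5), np.float64(157.1)) | TCP X 40.9 z 140.4
  X 34 Z 158.2 cl 2.49 lo 2.49 up 2.53 free (np.float64(154.5), np.float64(158.9)) | TCP X 42.9 z 142.7
  X 36 Z 160.0 cl 3.14 lo 3.15 up 3.14 free (np.float64(156.5), np.float64(161.2)) | TCP X 44.9 z 144.5
  X 38 Z 161.4 cl 4.02 lo 4.03 up 4.02 free (np.float64(157.4), np.float64(163.0)) | TCP X 46.9 z 145.9
  X 40 Z 162.5 cl 5.07 lo 5.08 up 5.07 free (np.float64(158.4), np.float64(164.4)) | TCP X 48.9 z 147.0
  X 42 Z 163.5 cl 6.35 lo 6.35 up 6.36 free (np.float64(159.5), np.float64(165.5)) | TCP X 50.9 z 148.0
```

Emit:
carry_out:
  plan:
    - [[0,1,0.3,0,0,0,2],[0,1,0.3,0,0,0,2],[0,1,0.2,0,0,0,2],[0,1,0.2,0,0,0,2],[0,0.3,0,0,0,0,2],[0,-0.75,-0.016,0.0422,0,0,2],[0,-0.75,-0.016,0.0422,0,0,2],[0,-0.75,-0.016,0.0422,0,0,2],[0,-0.75,-0.016,0.0422,0,0,2],[0,-0.75,-0.016,0.0422,0,0,2],[0,-0.75,-0.016,0.0422,0,0,2],[0,0,0,0,0,0,2]]

```text
time_s: 20.7
ee_pos: [0.5298, 0.2164, 0.1309]
eef_rot: [-2.887, 0.001, 3.016]
force: [0.2, -0.2, -4.3]
grip_width: 0.0058
grip_force: 15.0
```

```bash
cat >> h.py <<'E'
def st(d=17.85):
    from station import telemetry
    o=telemetry.get_obs();xh=np.array([-.1253,-.9921,0]);R=Ro.from_euler("xyz",o["eef_rot"]).as_matrix();tz=R[:,2]
    a=np.arctan2(tz@xh,-tz[2]);X=1e3*(o["ee_pos"]-[.5326,.2359,0])@xh;z=o["ee_pos"][2]*1e3
    E=(X-d*np.sin(a),z+d*np.cos(a)+150-132.15-d)
    print("lean %.2f TCP X %.2f z %.2f | eye X %.2f Z %.2f"%(np.degrees(a),X,z,*E),"f",o["force"],"fx %.1f"%(o["force"]@xh),"m",o["moment"],"t",o["time_s"],"side tilt",R[2,0],"yh",1e3*(o["ee_pos"]-[.5326,.2359,0])@[.9921,-.1253,0])
E
python3 -c "
from h import *
st()"
```

```text
lean 14.57 TCP X 19.74 z 130.89 | eye X 15.25 Z 148.17 f [ 0.2229 -0.1931 -4.2568] fx 0.2 m [ 0.4135 -0.165   0.0344] t 20.7 side tilt -0.0014537245613764124 yh -0.34122987581836656
```

Emit:
carry_out:
  plan:
    - [[0,-0.75,-0.08,0.0422,0,0,2],[0,-0.75,-0.08,0.0422,0,0,2],[0,-0.75,-0.08,0.0422,0,0,2],[0,-0.75,-0.08,0.0422,0,0,2],[0,-0.75,-0.08,0.0422,0,0,2],[0,-0.75,-0.08,0.0422,0,0,2],[0,0,0,0,0,0,2],[0,0,0,0,0,0,2]]

```text
time_s: 21.37
ee_pos: [0.5295, 0.2119, 0.1329]
eef_rot: [-2.638, 0.001, 3.015]
force: [0.2, -0.7, -4.2]
grip_width: 0.0059
grip_force: 15.0
```

```bash
python3 -c "
from h import *
st()"
```

```text
lean 28.84 TCP X 24.23 z 132.94 | eye X 15.62 Z 148.58 f [ 0.2227 -0.6681 -4.1831] fx 0.6 m [ 0.6896 -0.2302 -0.001 ] t 21.3667 side tilt -0.0013378780809574359 yh -0.11468153093201106
```

Emit:
carry_out:
  plan:
    - [[0,-0.74,0.486,0,0,0,2],[0,-0.74,0.486,0,0,0,2],[0,-0.74,0.486,0,0,0,2],[0,-0.74,0.486,0,0,0,2],[0,-0.74,0.486,0,0,0,2],[0,-0.61,0.278,0,0,0,2],[0,-0.61,0.278,0,0,0,2],[0,-0.61,0.278,0,0,0,2],[0,-0.61,0.278,0,0,0,2],[0,-0.61,0.278,0,0,0,2],[0,-0.6,0.275,0,0,0,2],[0,0,0,0,0,0,2],[0,0,0,0,0,0,2]]

```text
time_s: 22.45
ee_pos: [0.5284, 0.2032, 0.1334]
eef_rot: [-2.636, 0.002, 3.014]
force: [0.4, -0.8, -4.0]
grip_width: 0.0059
grip_force: 15.0
```

```bash
python3 -c "
from h import *
st()"
```

```text
lean 28.97 TCP X 32.97 z 133.35 | eye X 24.33 Z 148.97 f [ 0.3702 -0.8349 -4.0054] fx 0.8 m [ 0.7358 -0.1644  0.0197] t 22.45 side tilt -0.0019153912505961677 yh -0.09642073236615314
```

Emit:
carry_out:
  plan:
    - [[0,-0.447,-0.118,0,0,0,2],[0,-0.447,-0.118,0,0,0,2],[0,-0.447,-0.118,0,0,0,2],[0,-0.447,-0.118,0,0,0,2],[0,-0.447,-0.118,0,0,0,2],[0,0,0,0,0,0,2]]

```text
time_s: 22.95
ee_pos: [0.5282, 0.2015, 0.1351]
eef_rot: [-2.636, 0.002, 3.014]
force: [0.0, 0.8, -4.7]
grip_width: 0.0055
grip_force: 15.0
```

Emit:
carry_out:
  plan:
    - [[0,-0.322,-0.065,0,0,0,2],[0,-0.322,-0.065,0,0,0,2],[0,0,0,0,0,0,2]]

```text
time_s: 23.2
ee_pos: [0.5281, 0.201, 0.1354]
eef_rot: [-2.636, 0.002, 3.014]
force: [0.6, 0.6, -4.5]
grip_width: 0.0056
grip_force: 15.0
```

```bash
python3 -c "
from h import *
st()"
```

```text
lean 28.96 TCP X 35.15 z 135.44 | eye X 26.51 Z 151.06 f [ 0.6244  0.5731 -4.4727] fx -0.6 m [ 0.7016 -0.2281 -0.0182] t 23.2 side tilt -0.002016549115599498 yh -0.06915320022092643
```

Emit:
carry_out:
  plan:
    - [[0,-0.322,-0.065,0,0,0,2],[0,-0.322,-0.065,0,0,0,2],[0,0,0,0,0,0,2]]

```text
time_s: 23.45
ee_pos: [0.5281, 0.2006, 0.1359]
eef_rot: [-2.636, 0.002, 3.014]
force: [0.5, 0.9, -4.9]
grip_width: 0.0058
grip_force: 15.0
```

Emit:
carry_out:
  plan:
    - [[0,-0.322,-0.065,0,0,0,2],[0,-0.322,-0.065,0,0,0,2],[0,0,0,0,0,0,2]]

```text
time_s: 23.7
ee_pos: [0.528, 0.2001, 0.1363]
eef_rot: [-2.636, 0.002, 3.014]
force: [0.2, 0.0, -4.1]
grip_width: 0.0059
grip_force: 15.0
```

Emit:
carry_out:
  plan:
    - [[0,-0.322,-0.065,0,0,0,2],[0,-0.322,-0.065,0,0,0,2],[0,0,0,0,0,0,2]]

```text
time_s: 23.95
ee_pos: [0.5279, 0.1995, 0.1367]
eef_rot: [-2.636, 0.002, 3.014]
force: [-0.1, 0.9, -4.8]
grip_width: 0.0057
grip_force: 15.0
```

```bash
python3 -c "
from h import *
st()"
```

```text
lean 28.96 TCP X 36.67 z 136.72 | eye X 28.03 Z 152.34 f [-0.1015  0.896  -4.7998] fx -0.9 m [ 0.6973 -0.2302 -0.0099] t 23.95 side tilt -0.0020563326242029403 yh -0.063306294638284
```

Emit:
carry_out:
  plan:
    - [[0,-0.322,-0.065,0,0,0,2],[0,-0.322,-0.065,0,0,0,2],[0,-0.322,-0.065,0,0,0,2],[0,0,0,0,0,0,2]]

```text
time_s: 24.28
ee_pos: [0.5278, 0.1988, 0.1374]
eef_rot: [-2.636, 0.002, 3.014]
force: [-0.4, 0.5, -3.7]
grip_width: 0.0061
grip_force: 15.0
```

Emit:
carry_out:
  plan:
    - [[0,-0.322,-0.065,0,0,0,2],[0,-0.322,-0.065,0,0,0,2],[0,-0.322,-0.065,0,0,0,2],[0,0,0,0,0,0,2]]

```text
time_s: 24.62
ee_pos: [0.5277, 0.1981, 0.138]
eef_rot: [-2.636, 0.002, 3.014]
force: [-0.6, -0.6, -5.1]
grip_width: 0.0058
grip_force: 15.0
```

Emit:
carry_out:
  plan:
    - [[0,-0.322,-0.065,0,0,0,2],[0,-0.322,-0.065,0,0,0,2],[0,-0.322,-0.065,0,0,0,2],[0,0,0,0,0,0,2]]

```text
time_s: 24.95
ee_pos: [0.5276, 0.1973, 0.1386]
eef_rot: [-2.636, 0.002, 3.014]
force: [0.7, 0.8, -4.2]
grip_width: 0.0062
grip_force: 15.0
```

```bash
python3 -c "
from h import *
st()"
```

```text
lean 28.96 TCP X 38.89 z 138.64 | eye X 30.25 Z 154.26 f [ 0.6689  0.801  -4.1653] fx -0.9 m [ 0.7107 -0.2182  0.0194] t 24.95 side tilt -0.002024572942371374 yh -0.08739301566755671
```

Emit:
carry_out:
  plan:
    - [[0,-0.43,-0.13,0,0,0,2],[0,-0.43,-0.13,0,0,0,2],[0,-0.43,-0.13,0,0,0,2],[0,-0.43,-0.13,0,0,0,2],[0,0,0,0,0,0,2]]

```text
time_s: 25.37
ee_pos: [0.5275, 0.196, 0.14]
eef_rot: [-2.636, 0.002, 3.014]
force: [-1.1, 0.1, -5.3]
grip_width: 0.0055
grip_force: 15.0
```

Emit:
carry_out:
  plan:
    - [[0,-0.43,-0.13,0,0,0,2],[0,-0.43,-0.13,0,0,0,2],[0,-0.43,-0.13,0,0,0,2],[0,-0.43,-0.13,0,0,0,2],[0,0,0,0,0,0,2]]

```text
time_s: 25.78
ee_pos: [0.5273, 0.1948, 0.1412]
eef_rot: [-2.636, 0.002, 3.014]
force: [0.3, 0.8, -4.5]
grip_width: 0.0059
grip_force: 15.0
```

Emit:
carry_out:
  plan:
    - [[0,-0.43,-0.13,0,0,0,2],[0,-0.43,-0.13,0,0,0,2],[0,-0.43,-0.13,0,0,0,2],[0,-0.43,-0.13,0,0,0,2],[0,0,0,0,0,0,2]]

```text
time_s: 26.2
ee_pos: [0.5272, 0.1936, 0.1425]
eef_rot: [-2.636, 0.002, 3.014]
force: [0.7, 0.6, -3.9]
grip_width: 0.0061
grip_force: 15.0
```

Emit:
carry_out:
  plan:
    - [[0,-0.7,-0.05,0,0,0,2],[0,-0.7,-0.05,0,0,0,2],[0,-0.7,-0.05,0,0,0,2],[0,-0.7,-0.05,0,0,0,2],[0,0,0,0,0,0,2]]

```text
time_s: 26.62
ee_pos: [0.5269, 0.1912, 0.1441]
eef_rot: [-2.636, 0.002, 3.014]
force: [-0.5, 0.7, -3.9]
grip_width: 0.0055
grip_force: 15.0
```

```bash
python3 -c "
from h import *
st()"
```

```text
lean 28.96 TCP X 45.07 z 144.08 | eye X 36.43 Z 159.70 f [-0.5144  0.7463 -3.9247] fx -0.7 m [ 0.7019 -0.2125  0.0162] t 26.6167 side tilt -0.002053045503678543 yh -0.09452186734907833
```

Emit:
carry_out:
  plan:
    - [[0,-1,0,0,0,0,2],[0,-1,0,0,0,0,2],[0,-1,0,0,0,0,2],[0,-1,0,0,0,0,2],[0,-1,0,0,0,0,2],[0,-1,0,0,0,0,2],[0,-1,0,0,0,0,2],[0,-1,0,0,0,0,2]]

```text
time_s: 27.28
ee_pos: [0.5259, 0.1842, 0.1479]
eef_rot: [-2.636, 0.002, 3.014]
force: [0.6, 0.9, -4.1]
grip_width: 0.006
grip_force: 15.0
```

Emit:
carry_out:
  plan:
    - [[0,-2,0,0,0,0,2],[0,-3,0,0,0,0,2],[0,-4,0,0,0,0,2],[0,-5,0,0,0,0,2],[0,-6,0,0,0,0,2],[0,-6,0,0,0,0,2],[0,-6,0,0,0,0,2],[0,-6,0,0,0,0,2],[0,-4,0,0,0,0,2],[0,0,0,-0.072,0,0,2],[0,0,0,-0.072,0,0,2],[0,0,0,-0.072,0,0,2],[0,0,0,-0.072,0,0,2],[0,0,0,-0.072,0,0,2],[0,0,0,-0.072,0,0,2],[0,0,0,-0.072,0,0,2],[0,0,0,0,0,0,2]]
  squeeze: 25

```text
time_s: 28.7
ee_pos: [0.5212, 0.1463, 0.1687]
eef_rot: [3.14, 0.003, 3.012]
force: [-0.3, -0.1, -4.3]
grip_width: 0.0054
grip_force: 25.0
```

Run:
```python
from h import *
from station import optics,telemetry
st();print(telemetry.get_obs()["qpos"])
T=optics.camera("top");pickle.dump(T,open("t2.pkl","wb"))
hh=[(379.3,168.6),(404.3,168.6),(406.1,237),(380.7,237)]
# white screws on foot (z~.018) and green foot corners on full-res
im=cv2.cvtColor(T["pixels"],cv2.COLOR_RGB2HSV);x0,y0,x1,y1=374,160,412,244
m=cv2.inRange(im[y0:y1,x0:x1],(0,0,170),(179,90,255));n,l,s,c=cv2.connectedComponentsWithStats(m)
P=[]
for i in range(1,n):
    if s[i,4]>=4: p=c[i]+[x0,y0];q=onz(T,p,.02);P.append(q);print(s[i,4],p,q)
go([.548,-.2124,.2],[np.pi,0,3.1416])
```

```text
lean -0.10 TCP X 90.28 z 168.72 | eye X 90.31 Z 186.57 f [-0.3386 -0.1062 -4.3022] fx 0.1 m [-0.0293 -0.0808 -0.0237] t 28.7 side tilt -0.002694263250449819 yh -0.059986740639544615
[ 0.2057  0.2919  1.5687  0.0008  1.2778 -1.2361]
13 [382.6154 182.6154] [ 0.6064 -0.1842  0.02  ]
13 [401.3846 182.6154] [ 0.6064 -0.243   0.02  ]
17 [383.8824 221.4118] [ 0.4845 -0.1856  0.02  ]
15 [402.6 221.4] [ 0.4846 -0.2435  0.02  ]
shift mm [ -72.9012 -352.5276  -30.4103] rotvec [-0.0024  0.0022 -0.1292] | f [-0.1818 -0.489  -4.3256] pos [0.5212 0.1465 0.1686] rpy [-3.1393  0.0024  3.0124] t 28.75
```

Emit:
carry_out:
  plan:
    - [[0,0,-10,0.0008,0.0007,-0.0457,2],[0,0,-10,0.0008,0.0007,-0.0457,2],[0,0,-10,0.0008,0.0007,-0.0458,2],[-1.3,-12,0,0,0,0,2],[-1.3,-24,0,0,0,0,2],[-1.3,-24,0,0,0,0,2],[-1.3,-24,0,0,0,0,2],[-1.3,-24,0,0,0,0,2],[-1.3,-24,0,0,0,0,2],[-1.3,-24,0,0,0,0,2],[-1.3,-24,0,0,0,0,2],[-1.3,-24,0,0,0,0,2],[-1.3,-24,0,0,0,0,2],[-1.3,-24,0,0,0,0,2],[-1.3,-24,0,0,0,0,2],[-1.3,-24,0,0,0,0,2],[-1.3,-24,0,0,0,0,2],[-1.3,-24,0,0,0,0,2],[-1.3,-12,0,0,0,0,2],[-1.3,0,0,0,0,0,2]]

```text
time_s: 30.42
ee_pos: [0.5464, -0.2141, 0.1988]
eef_rot: [-3.137, -0.002, -3.135]
force: [0.7, 0.1, -4.8]
grip_width: 0.0059
grip_force: 25.0
```

Run:
```python
from h import *
from station import optics
go([.546,-.2135,.205],[np.pi,0,3.1496])
```

```text
shift mm [ 0.4019  0.5542 -6.2176] rotvec [-0.005  -0.0025 -0.0011] | f [ 0.7144  0.0971 -4.77  ] pos [ 0.5464 -0.2141  0.1988] rpy [-3.1366 -0.0025 -3.1347] t 30.4167
```

Emit:
carry_out:
  plan:
    - [[0.4,0.5,9.5,-0.005,-0.0025,-0.0011,2],[0,0,9.5,0,0,0,2],[0,0,9.5,0,0,0,2],[0,0,9.5,0,0,0,2],[0,0,9.5,0,0,0,2],[0,0,9.5,0,0,0,2],[0,0,9.5,0,0,0,2],[0,0,8,0,0,0,2],[0,0,0,0,0,0,2],[0,0,0,0,0,0,2],[0,0,0,0,0,0,2]]

```text
time_s: 31.33
ee_pos: [0.5469, -0.2114, 0.1256]
eef_rot: [3.141, 0.003, -3.131]
force: [-0.2, -0.2, -3.6]
grip_width: 0.0059
grip_force: 25.0
```

Run:
```python
from h import *
from station import optics
go([.546,-.2135,.122],[np.pi,0,3.1496])
d={n:optics.camera(n) for n in("top","scene","wrist")};pickle.dump(d,open("hov.pkl","wb"))
T,S,W=d["top"]["pixels"],d["scene"]["pixels"],d["wrist"]["pixels"]
a=cv2.resize(T[150:250,362:422],(360,600),interpolation=cv2.INTER_CUBIC)
b=cv2.resize(S[125:215,225:310],(440,466),interpolation=cv2.INTER_CUBIC);b=np.vstack([b,cv2.resize(W[60:260,100:540],(440,134))*0])
cv2.imwrite("pics/hov.png",np.hstack([a,b])[:,:,::-1])
cv2.imwrite("pics/hovw.png",cv2.resize(W[50:300,160:480],(768,600),interpolation=cv2.INTER_CUBIC)[:,:,::-1])
```

```text
shift mm [ 0.9188 -2.0945  3.6135] rotvec [0.0006 0.0027 0.0031] | f [-0.1683 -0.247  -3.6262] pos [ 0.5469 -0.2114  0.1256] rpy [ 3.141   0.0027 -3.1305] t 31.3333
```

View pics/hovw.png

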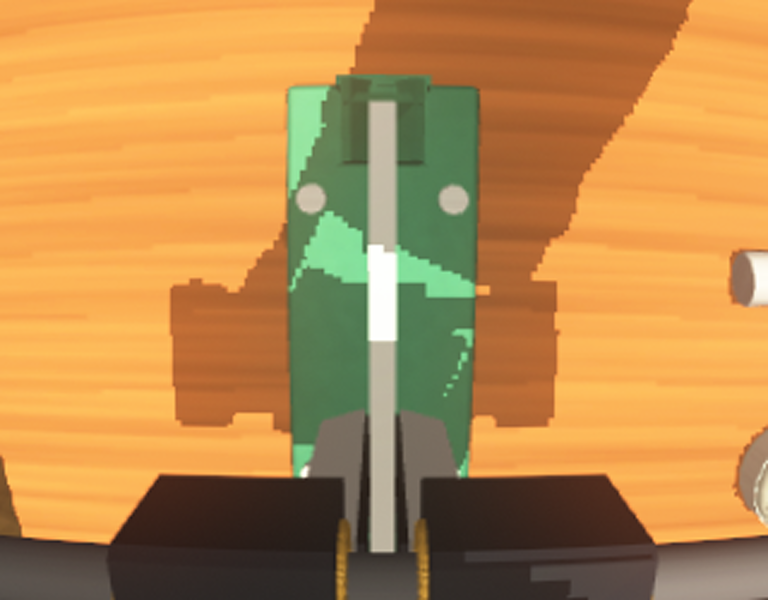

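Run:
```python
from h import *
d=pickle.load(open("hov.pkl","rb"));W=d["wrist"];T=d["top"]
p=lambda c,r:(160+c/2.4-.3,50+r/2.4-.3)
print(W["origin"],W["rotation"])
for n,q,z in [("plate near end",(382.5,100),.1603),("plate far (row500)",(382.5,500),.1603),("foot corner L",(288,88),.018),("foot corner R",(478.5,88),.018),("foot L2",(292,440),.018),("screw L",(311,198),.02),("screw R",(454,199.5),.02),("post L",(337,76),.077),("post R",(430,76),.077)]:
    print(n,fz(W,p(*q),z))
im=T["pixels"];hsv=cv2.cvtColor(im,cv2.COLOR_RGB2HSV)
x0,y0,x1,y1=374,150,412,244
m=cv2.inRange(hsv[y0:y1,x0:x1],(0,0,150),(179,60,255));n,l,s,c=cv2.connectedComponentsWithStats(m)
for i in range(1,n):
    if s[i,4]>=4: print(s[i],c[i]+[x0,y0])
```

```text
[ 0.4813 -0.2115  0.3252] [ 2.9091 -0.0003  1.5831]
plate near end [ 0.463  -0.2116  0.1603]
plate far (row500) [ 0.5565 -0.2104  0.1603]
foot corner L [ 0.4421 -0.2505  0.018 ]
foot corner R [ 0.4411 -0.1724  0.018 ]
foot L2 [ 0.5931 -0.2498  0.018 ]
screw L [ 0.488  -0.2404  0.02  ]
screw R [ 0.4879 -0.1819  0.02  ]
post L [ 0.4457 -0.2268  0.077 ]
post R [ 0.4453 -0.1961  0.077 ]
```

View pics/hov.png

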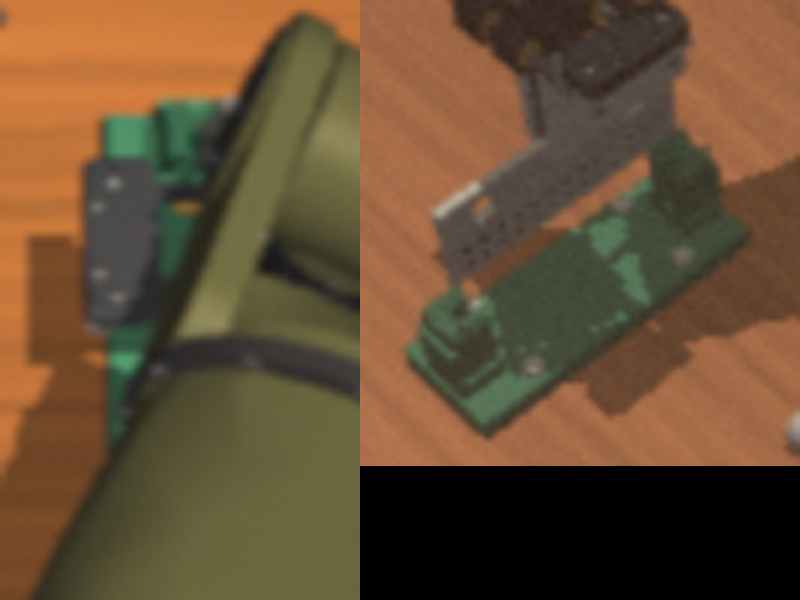

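Emit:
carry_out:
  plan:
    - [[-0.5,0.1,3,0,0,-0.004,2],[-0.5,0.1,3,0,0,0,2],[0,0,3,0,0,0,2],[0,0,3,0,0,0,2],[0,0,3,0,0,0,2],[0,0,2,0,0,0,2],[0,0,1,0,0,0,2],[0,0,0,0,0,0,2],[0,0,0,0,0,0,2]]
  squeeze: 15

```text
time_s: 32.23
ee_pos: [0.5477, -0.211, 0.1072]
eef_rot: [3.141, 0.002, -3.127]
force: [0.4, 0.1, -4.1]
grip_width: 0.006
grip_force: 15.0
```

Emit:
carry_out:
  plan:
    - [[0,0,0.8,0,0,0,2],[0,0,0.8,0,0,0,2],[0,0,0.8,0,0,0,2],[0,0,0.8,0,0,0,2],[0,0,0,0,0,0,2]]

```text
time_s: 32.65
ee_pos: [0.5476, -0.211, 0.1037]
eef_rot: [3.141, 0.002, -3.126]
force: [-0.1, 0.5, -4.9]
grip_width: 0.0057
grip_force: 15.0
```

Run:
```python
from h import *
go([.5479,-.2112,.0575],[np.pi,0,-3.134])
```

```text
shift mm [-0.1833 -0.2683 46.2491] rotvec [0.0011 0.0018 0.0075] | f [-0.0858  0.4544 -4.8505] pos [ 0.5476 -0.211   0.1037] rpy [ 3.1405  0.0018 -3.1265] t 32.65
```

Emit:
carry_out:
  plan:
    - [[0,0,0,0,0,0.0075,2],[-0.2,-0.1,0.6,0,0,0,2],[0,0,0.6,0,0,0,2],[0,0,0.6,0,0,0,2],[0,0,0.6,0,0,0,2],[0,0,0.6,0,0,0,2],[0,0,0,0,0,0,2]]

```text
time_s: 33.23
ee_pos: [0.5478, -0.2111, 0.1007]
eef_rot: [3.141, 0.002, -3.134]
force: [0.4, 0.2, -4.7]
grip_width: 0.0062
grip_force: 15.0
```

Emit:
carry_out:
  plan:
    - [[0,0,0.6,0,0,0,2],[0,0,0.6,0,0,0,2],[0,0,0.6,0,0,0,2],[0,0,0.6,0,0,0,2],[0,0,0.6,0,0,0,2],[0,0,0,0,0,0,2]]

```text
time_s: 33.73
ee_pos: [0.5478, -0.2111, 0.0978]
eef_rot: [3.141, 0.002, -3.134]
force: [-0.5, -0.8, -4.5]
grip_width: 0.0057
grip_force: 15.0
```

Emit:
carry_out:
  plan:
    - [[0,0,0.8,0,0,0,2],[0,0,0.8,0,0,0,2],[0,0,0.8,0,0,0,2],[0,0,0.8,0,0,0,2],[0,0,0.8,0,0,0,2],[0,0,0,0,0,0,2]]

```text
time_s: 34.23
ee_pos: [0.5478, -0.2111, 0.0937]
eef_rot: [3.14, 0.002, -3.134]
force: [-1.0, -0.3, -4.2]
grip_width: 0.0058
grip_force: 15.0
```

Run:
```python
from h import *
from station import telemetry
go([.5479,-.2112,.0575],[np.pi,0,-3.134]);print(telemetry.get_obs()["moment"])
```

```text
shift mm [-0.0259 -0.1655 36.2015] rotvec [0.0011 0.0017 0.    ] | f [-1.0012 -0.2564 -4.199 ] pos [ 0.5478 -0.2111  0.0937] rpy [ 3.1405  0.0017 -3.134 ] t 34.2333
[ 0.074  -0.091  -0.0225]
```

Emit:
carry_out:
  plan:
    - [[0,0,1.2,0,0,0,2],[0,0,1.2,0,0,0,2],[0,0,1.2,0,0,0,2],[0,0,1.2,0,0,0,2],[0,0,1.2,0,0,0,2],[0,0,1.2,0,0,0,2],[0,0,1.2,0,0,0,2],[0,0,1.2,0,0,0,2],[0,0,1.2,0,0,0,2],[0,0,1.2,0,0,0,2],[0,0,0,0,0,0,2]]

```text
time_s: 35.15
ee_pos: [0.5478, -0.2111, 0.0816]
eef_rot: [3.14, 0.002, -3.134]
force: [-0.3, 0.3, -3.8]
grip_width: 0.0055
grip_force: 15.0
```

Emit:
carry_out:
  plan:
    - [[0,0,1.2,0,0,0,2],[0,0,1.2,0,0,0,2],[0,0,1.2,0,0,0,2],[0,0,1.2,0,0,0,2],[0,0,1.2,0,0,0,2],[0,0,1.2,0,0,0,2],[0,0,1.2,0,0,0,2],[0,0,1.2,0,0,0,2],[0,0,1.2,0,0,0,2],[0,0,1.2,0,0,0,2],[0,0,1.2,0,0,0,2],[0,0,1.2,0,0,0,2],[0,0,1.2,0,0,0,2],[0,0,1.2,0,0,0,2],[0,0,1.2,0,0,0,2],[0,0,0,0,0,0,2]]

```text
time_s: 36.48
ee_pos: [0.5478, -0.211, 0.0636]
eef_rot: [3.14, 0.002, -3.134]
force: [0.1, -0.1, -5.1]
grip_width: 0.0063
grip_force: 15.0
```

Emit:
carry_out:
  plan:
    - [[0,0,0.5,0,0,0,2],[0,0,0.5,0,0,0,2],[0,0,0.5,0,0,0,2],[0,0,0.5,0,0,0,2],[0,0,0.5,0,0,0,2],[0,0,0.5,0,0,0,2],[0,0,0.5,0,0,0,2],[0,0,0,0,0,0,2]]

```text
time_s: 37.15
ee_pos: [0.5479, -0.2111, 0.0603]
eef_rot: [3.141, 0.002, -3.134]
force: [0.5, 0.4, -3.7]
grip_width: 0.0059
grip_force: 15.0
```

Now feel for the floor in small steps.

Emit:
carry_out:
  plan:
    - [[0,0,0.4,0,0,0,2],[0,0,0.4,0,0,0,2],[0,0,0.4,0,0,0,2],[0,0,0.4,0,0,0,2],[0,0,0.4,0,0,0,2],[0,0,0,0,0,0,2]]

```text
time_s: 37.65
ee_pos: [0.5479, -0.2111, 0.0583]
eef_rot: [3.141, 0.002, -3.134]
force: [0.6, 0.4, -4.7]
grip_width: 0.0061
grip_force: 15.0
```

Emit:
carry_out:
  plan:
    - [[0,0,0.3,0,0,0,2],[0,0,0.3,0,0,0,2],[0,0,0,0,0,0,2]]

```text
time_s: 37.9
ee_pos: [0.5479, -0.2111, 0.0578]
eef_rot: [3.141, 0.002, -3.134]
force: [1.3, -0.2, -4.2]
grip_width: 0.0054
grip_force: 15.0
```

Emit:
carry_out:
  plan:
    - [[0,0,0.2,0,0,0,2],[0,0,0.2,0,0,0,2],[0,0,0,0,0,0,2]]

```text
time_s: 38.15
ee_pos: [0.548, -0.2111, 0.0575]
eef_rot: [3.141, 0.002, -3.134]
force: [-0.8, -0.6, -3.2]
grip_width: 0.0056
grip_force: 15.0
```

Emit:
carry_out:
  plan:
    - [[0,0,0.2,0,0,0,2],[0,0,0.2,0,0,0,2],[0,0,0,0,0,0,2]]

```text
time_s: 38.4
ee_pos: [0.5481, -0.2112, 0.0575]
eef_rot: [3.141, 0.002, -3.134]
force: [-3.4, 0.7, 3.9]
grip_width: 0.0061
grip_force: 15.0
```

Emit:
carry_out:
  plan:
    - [[0,0,0.2,0,0,0,2],[0,0,0.1,0,0,0,2],[0,0,0,0,0,0,2]]

```text
time_s: 38.65
ee_pos: [0.5481, -0.2113, 0.0574]
eef_rot: [3.141, 0.002, -3.134]
force: [-5.3, 1.2, 7.5]
grip_width: 0.0063
grip_force: 15.0
```

Emit:
carry_out:
  plan:
    - [[0,0,-0.3,0,0,0,4],[0,0,-0.2,0,0,0,6],[0,0,0,0,0,0,8],[0,0,0,0,0,0,12],[0,0,0,0,0,0,18],[0,0,0,0,0,0,24],[0,0,0,0,0,0,24],[0,0,0,0,0,0,24],[0,0,0,0,0,0,24]]

```text
time_s: 39.4
ee_pos: [0.548, -0.2111, 0.0572]
eef_rot: [3.141, 0.002, -3.134]
force: [0.1, 0.0, 0.1]
grip_width: 0.0237
grip_force: 0.0
```

Emit:
carry_out:
  plan:
    - [[0,0,-3,0,0,0,24],[0,0,-6,0,0,0,24],[0,0,-10,0,0,0,24],[0,0,-12,0,0,0,24],[0,0,-12,0,0,0,24],[0,0,-12,0,0,0,24],[0,0,-12,0,0,0,24],[0,0,-12,0,0,0,24],[0,0,-12,0,0,0,24],[0,0,-12,0,0,0,24],[0,0,-12,0,0,0,24],[0,0,-6,0,0,0,24],[0,0,0,0,0,0,24],[0,0,0,0,0,0,24]]

```text
time_s: 40.57
ee_pos: [0.5477, -0.2112, 0.1781]
eef_rot: [3.141, 0.002, -3.134]
force: [-1.1, 0.1, -0.6]
grip_width: 0.0242
grip_force: 0.0
```

Run:
```python
from h import *
from station import optics,telemetry
o=telemetry.get_obs();print(o["force"],o["grip_width"],o["ee_pos"])
W=optics.camera("wrist");S=optics.camera("scene");pickle.dump((W,S),open("end.pkl","wb"))
# grey-bright plate top edge strip in the wrist picture: low saturation, tall component
hsv=cv2.cvtColor(W["pixels"],cv2.COLOR_RGB2HSV);m=cv2.inRange(hsv[60:300,280:360],(0,0,110),(179,70,255))
n,l,s,c=cv2.connectedComponentsWithStats(m)
for i in range(1,n):
    if s[i,4]>60:
        k=np.argwhere(l==i);b=s[i];x=b[0]+280;y=b[1]+60;print("box",x,y,b[2],b[3],b[4])
        rows=range(b[1]+3,b[1]+b[3]-3,max(1,(b[3]-6)//4))
        for r in rows: cc=k[k[:,0]==r][:,1]; print("  ",fz(W,(280+cc.mean(),60+r),.092),len(cc))
print("near end",)
```

```text
[-1.0758  0.0645 -0.6316] 0.02424689502559734 [ 0.5477 -0.2112  0.1781]
box 315 107 9 171 1260
   [ 0.4676 -0.2114  0.092 ] 8
   [ 0.5055 -0.2111  0.092 ] 8
   [ 0.5442 -0.2108  0.092 ] 8
   [ 0.5853 -0.2099  0.092 ] 7
   [ 0.6304 -0.2095  0.092 ] 7
box 288 126 11 11 106
   [ 0.4852 -0.2347  0.092 ] 11
   [ 0.4862 -0.2347  0.092 ] 11
   [ 0.4871 -0.2347  0.092 ] 11
   [ 0.488  -0.2347  0.092 ] 11
   [ 0.4889 -0.2347  0.092 ] 11
box 338 126 12 11 107
   [ 0.4848 -0.1879  0.092 ] 11
   [ 0.4858 -0.1883  0.092 ] 12
   [ 0.4867 -0.1883  0.092 ] 12
   [ 0.4876 -0.1883  0.092 ] 12
   [ 0.4885 -0.1878  0.092 ] 11
box 280 220 18 59 577
   [ 0.5753 -0.2372  0.092 ] 9
   [ 0.5888 -0.2419  0.092 ] 14
   [ 0.6028 -0.2443  0.092 ] 10
   [ 0.6173 -0.2457  0.092 ] 8
   [ 0.6323 -0.2478  0.092 ] 5
box 341 220 19 59 645
   [ 0.5748 -0.1833  0.092 ] 8
   [ 0.5883 -0.1774  0.092 ] 15
   [ 0.6022 -0.1753  0.092 ] 12
   [ 0.6166 -0.173   0.092 ] 9
   [ 0.6317 -0.1707  0.092 ] 6
near end
```

```bash
python3 -c "
from station import ctrl
print(ctrl.hand_in())"
```

```text
the job is handed in; nothing more can be done
None
```

The draw plate is off the barbed hooks and standing on the floor of both holder grooves, released, and the job is handed in; no force reading came near a limit, and I took no closing picture of the other things on the bench.

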